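# Crimp the price holder and hold it home behind the shelf lip

### The arm

A 6-joint arm with a two-finger parallel gripper is mounted at the origin on the work surface. World frame = base frame: x ahead of the robot, y to its left, z up, the work surface at z = 0. Lengths are in m, angles in rad, forces in N, time in s.
With the tool pointing down it reaches from about 0.3 to 0.775 m from the base axis. Payload 14.6 kg.
Tool frame: the origin (TCP) lies at the very end of the fingers, on their centre line; the grasp point (between the pads) lies 19 mm behind it; z points along the fingers, y is the direction in which the jaws open and shut (so a half turn about z gives the same grasp; the last joint's range is limited). The gripper opens to 94 mm and grips with 3 to 60 N. Pads are 16 mm wide; open, the fingers measure 119 mm over their backs; the gripper's body (75 mm by 177 mm) begins 78 mm behind the grasp point.
Start: joints at [1.172, 0.3, 1.521, -0, 1.321, -0.067], TCP at [0.179, 0.52, 0.205] pointing down, gripper open.
Joint ranges: [-3.03, 3.03], [-0.79, 2.21], [0.23, 2.52], [-1.04, 4.18], [0, 3.07], [-2.55, 2.55]. Speed limits (rad/s): [2.22, 2.22, 2.57, 3.14, 3.14, 3.14].

### API

Orientations are given as [roll, pitch, yaw] about the fixed x, y, z axes, in that order (R = Rz(yaw) Ry(pitch) Rx(roll)).
In Python, from station import ctrl, vision, ticket gives the robot as it stands.
- The arm moves only by the tool step_arm, never from a script. Its argument "steps" is a list of rows, each an object of numbers: "x", "y", "z": the shift along the tool's x, y, z in m; "ax", "ay", "az": the turn, a rotation vector about the tool's x, y, z in degrees; "claw": the finger opening in m, from 0 to 0.094. A call has 1 to 5 rows; each row shifts and turns the pose as measured when the row begins, along the tool's axes as they then stand; what a row does not reach is not made up. A row lasts 1/12 s, in which the tool goes at most 41.7 mm and 7.16 degrees, less where a joint would pass 70% of its speed; a pose out of reach is approached as far as the arm can. A call with a gripper value outside its range is refused whole. The fingers move at their own pace and stop on an object; "grip_force" is the grip in N (left out, the last holds). Time passes only in rows, so rows that do not move let the fingers close. It gives the time, the measured TCP pose, the force and the opening at its end, in the units of the state.
- ctrl.get_obs(): the state, without advancing time (a new reading comes with each control period).
- vision.camera(name): name is "side" or "top" or "wrist"; returns (picture, depth): 480x640x3 uint8, red, green, blue; 480x640 float32, m along the optical axis (not along the pixel's ray), 0 where there is no reading.
- vision.camera_params(name): a dict with "fov_y" (degrees; the focal length in pixels is half the picture's height over the tangent of half this angle, whatever the lens; pixels are square), "cx", "cy" (the principal point, pixels), "origin" and "attitude" of the camera in the world; the wrist camera has in their place "mount" (4x4, takes a point from camera to tool coordinates, whose origin is the TCP and whose axes are the flange's). Camera axes: x right, y up, looking along -z (the intrinsics and any distortion apply to the point x, -y, -z); pixel columns grow to the right and rows downward; lengths in m; the calibration is good to about 2 mm. The wrist camera is an equidistant fisheye: a pixel r from the principal point sees the ray r / f radians off the axis. A picture is of the moment at which its call begins: read the wrist's pose just before it. camera_params takes no time and is no camera call.
- ticket.hand_in(): hands the job in, once; it reports no verdict.
The state is a dict: "time_s": time; "qpos": joint angles; "joint_vel": joint speeds; "tau": joint torques, N m; "ee_pos": TCP position; "eef_rot": TCP orientation; "force": force on the tool from outside, world axes, zero at the start; "moment": the same for the moment, N m; "grip_width": finger opening in m.
Only numpy, scipy, OpenCV 4.12 (cv2) and the standard library are available. Lean on these libraries where they do the work, as an engineer would, in place of code of your own. Each camera call takes 0.05 s, during which the arm holds its last target.

### The job

Finish the price holder standing in the bench press: with it still in the nest, swing the press's sprung lever down to its stop and let it come back up by itself or under your hand. Then lift out the red-tabbed holder, push it upright down behind the lip of the display shelf, in the empty middle bay between the two white-tabbed holders, until it is fully home on its sprung pad, and finish while still holding it pressed home, because the pad would push it out again. Leave the baskets and the other loose things on the bench where they are.

Things in the scene. Friction and masses are not known exactly. Their poses are not given: they have to be found in the camera images.
- holder: The price holder: an upright aluminium plate 60 wide (its y) x 5 thick (its x) x 74 mm high, with a red grip tab on top, 30 wide (y) x 12 thick (x) x 20 mm high, spanning 72 to 92 mm above the foot. White card on its -x face. Origin: centre of its underside (foot), z up. About 70 g. It starts upright in the press's nest, its axes along the press's.
- nest (a point): Centre of the floor of the press's nest groove, 12 mm above the table; axes are the press's (x away from the robot at yaw 0, y left, z up). The groove runs along y, 8 mm wide and 18 mm deep between 14 mm thick aluminium cheeks; the holder's foot stands on this point.
- press: The fixed bench press, base plate 12 mm thick, x -70 to +120, y -130 to +120 mm from its origin (on the table). The nest is at x 0, y -80; at y -45 to -31 stands a steel crimp jaw 52 mm high; at y 0 to 50 the grey housing spans x -20 to +110, 72 mm high, with a tower at x 50 to 110, 152 mm high. The lever is beside it at y 55 to 137.
- lever (a joint): The press lever's angle: 0 at rest (arm rising 55 degrees above level towards the press's -x side), growing as it is swung down towards -x, stop at 0.85 rad. A spring drives it back to 0: about 3 N at the handle at rest, about 9 N at the stop. A ram moves with it towards the crimp jaw.
- lever_grip (a point): Middle of the lever's black cross handle, a round bar 18 mm in diameter, 58 mm long along the press's y, from y -26 to +32 mm; the 14 mm thick lever arm is 38 mm to the -y side. About 245 mm above the table at rest, 145 mm at the stop. It swings on a circle of 140 mm radius around point lever_pivot.
- lever_pivot (a point): Point on the lever's axis (along the press's y), in the plane in which point lever_grip swings; fixed on the press 130 mm above the table, axes as the press. The grip lies at -x 80 mm, z +115 mm from it at rest and at -x 139 mm, z +15 mm at the stop.
- shelf: The low wooden display shelf, fixed; 260 mm long (y), 184 mm deep (x -104 to +80 mm), top board 85 mm above the table. Origin: centre of its underside; -x is the front, where the lip channel runs along y. Two white-tabbed holders are fixed in the channel at y +79 and -79 mm, their tops 142 mm above the table.
- slot (a point): Mouth of the empty middle bay of the lip channel, its centre at the lip's top, 75 mm above the table; axes as the shelf. The channel is 9 mm wide in x, open upwards; the bay is 84 mm long in y. In front (-x): the rounded lip, 10 mm thick; behind (+x): the shelf's front board, rising 10 mm above the lip. The sprung pad lies 16 mm below this point when free, 24 mm at its stop.
- pad (a joint): Travel of the sprung rubber pad at the bottom of the bay: 0 free, growing as it is pushed down, stop at 0.008 m. It pushes back with about 3 N at the start and about 6.5 N at the stop, more than the holder's weight.
- basket_a: A small pale rigid willow basket, 75 x 85 x 45 mm, standing on the shelf behind the channel. A bystander, to be left alone. Origin: its underside.
- basket_b: A small brown rigid basket, 75 x 85 x 45 mm, standing on the shelf behind the channel. A bystander, to be left alone. Origin: its underside.
- jar: A closed jar, 68 mm in diameter, 90 mm high, behind the work. A bystander, to be left alone. Origin: its underside.
- bodkin: A bodkin with a wooden handle lying on the table in front of the robot. A bystander, to be left alone. Origin: its underside.
- pliers: Red-handled pliers lying in front of the robot, about 140 mm long. A bystander, to be left alone. Origin: its underside.
- mallet: A wooden mallet lying at the left side of the table. A bystander, to be left alone. Origin: its underside.
- weight: A round dark wooden weight, 70 mm in diameter and 50 mm high, on the right side of the table. A bystander, to be left alone. Origin: its underside.

How it is judged:
By the outcome, as a careful person would: the job done as asked, in the order asked, and still so for the second after the job is handed in, while the arm keeps its last pose, push and grip.
It also fails if it takes over 69 s, if anything falls off the work surface, if the arm or the gripper's body presses on something with over 40 N, if the wrist force passes 120 N, or if a joint passes its speed limit or range.

## Working session

There is one attempt and no reset: what is moved stays moved. The work goes in short steps, Python scripts to look and compute and a tool call to move; the robot and the scene stay as the last step left them, time stands still between calls to the robot, and variables do not carry over. Pictures are saved under pics/ and viewed, and the job is handed in when it is done.

Besides the shell and the picture viewer there is one more tool, called after "Call:" by a JSON object that holds its "api" and its "payload", one argument or row to a line. step_arm: Moves the arm, as the interface text tells. Its arguments: {"type":"object","properties":{"steps":{"type":"array"},"grip_force":{"type":"number"}},"required":["steps"]}

```bash
mkdir -p pics; ls; cat > h.py <<'E'
import numpy as np, cv2
from station import ctrl, vision, ticket
E
python3 - <<'E'
from h import *
o=ctrl.get_obs()
print(o)
for n in ("side","top"):
    p,d=vision.camera(n); cv2.imwrite(f"pics/{n}0.png",p[:,:,::-1]); np.savez(f"pics/{n}0.npz",p=p,d=d)
    print(n,vision.camera_params(n))
print(vision.camera_params("wrist"))
E
```

```text
pics
{'time_s': 0.0, 'qpos': array([ 1.17243398e+00,  3.00454573e-01,  1.52159638e+00,  2.19423456e-06,
        1.32070541e+00, -6.65679349e-02]), 'joint_vel': array([-1.37209960e-05, -3.20110619e-04, -7.75923618e-04, -6.31134805e-04,
       -6.53217781e-05,  5.04464759e-04]), 'tau': array([-4.54082314e-03, -5.31827080e+01, -3.52723968e+01,  7.06325099e-02,
        2.46755633e-02, -4.32681884e-05]), 'ee_pos': array([0.17903735, 0.51975751, 0.20488893]), 'eef_rot': array([-3.14043167e+00, -7.95287077e-05,  2.80979765e+00]), 'force': array([0.01085342, 0.1256681 , 0.25277685]), 'moment': array([ 0.03629655,  0.02494962, -0.0114199 ]), 'grip_width': 0.09377640113131894}
side {'fov_y': 48.87039068469278, 'cx': 308.41817759040254, 'cy': 237.9902400319763, 'origin': array([-0.21752152, -0.78548628,  0.9918494 ]), 'attitude': array([ 0.94090724,  0.02401238, -0.81605438])}
top {'fov_y': 44.4340917154666, 'cx': 312.0117155032385, 'cy': 235.10999026379375, 'origin': array([0.39612972, 0.01861192, 1.54865614]), 'attitude': array([ 0.11398933, -0.00756141, -1.59711868])}
{'fov_y': 65.70646984690485, 'cx': 315.5252756329633, 'cy': 236.6127449459865, 'mount': array([[-5.67603828e-05,  9.68746251e-01,  2.48053819e-01,
         7.10600529e-02],
       [ 9.99999987e-01,  1.69662374e-05,  1.62563122e-04,
         9.69850107e-05],
       [ 1.53273875e-04,  2.48053825e-01, -9.68746239e-01,
        -1.79059596e-01],
       [ 0.00000000e+00,  0.00000000e+00,  0.00000000e+00,
         1.00000000e+00]])}
```

View pics/side0.png

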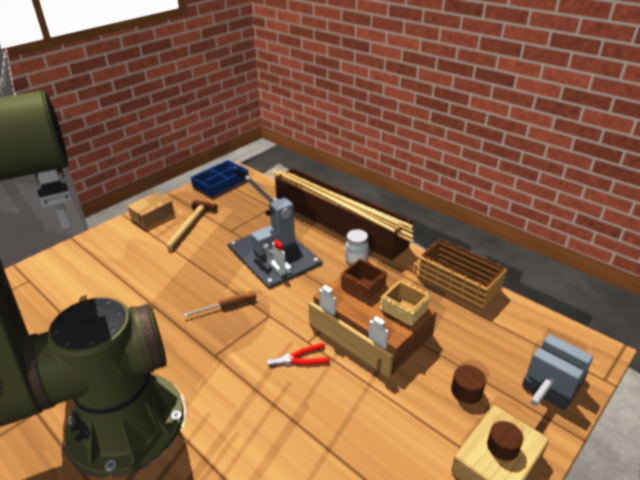

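View pics/top0.png

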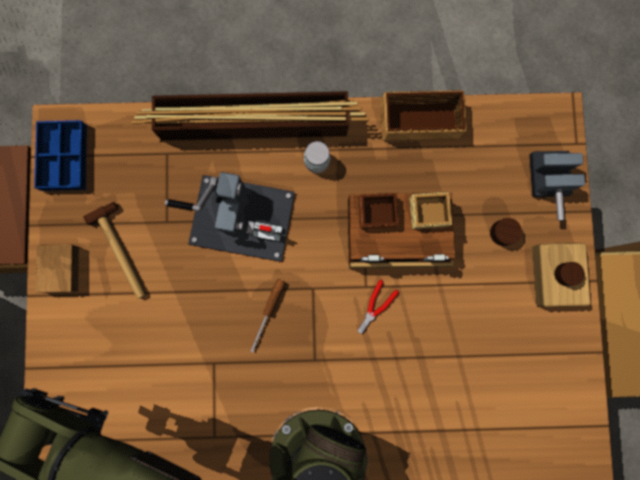

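```bash
cat >> h.py <<'E'
from scipy.spatial.transform import Rotation as Rn
def cam(n):
    c=vision.camera_params(n); f=240/np.tan(np.radians(c["fov_y"]/2))
    return f,c["cx"],c["cy"],np.array(c["origin"]),Rn.from_euler("xyz",c["attitude"]).as_matrix()
def ray(n,u,v):
    f,cx,cy,o,R=cam(n); return o,R@np.array([(u-cx)/f,-(v-cy)/f,-1])
def onz(n,u,v,z):
    o,d=ray(n,u,v); return o+d*(z-o[2])/d[2]
def proj(n,P):
    f,cx,cy,o,R=cam(n); p=(np.atleast_2d(P)-o)@R
    return np.c_[cx+f*p[:,0]/-p[:,2], cy-f*p[:,1]/-p[:,2]]
def cloud(n,d):
    f,cx,cy,o,R=cam(n); v,u=np.mgrid[0:480,0:640]
    P=np.stack([(u-cx)/f,-(v-cy)/f,-np.ones_like(u,float)],-1)*d[...,None]
    return P@R.T+o
def tri(n1,p1,n2,p2):
    o1,d1=ray(n1,*p1);o2,d2=ray(n2,*p2)
    A=np.c_[d1,-d2];s=np.linalg.lstsq(A,o2-o1,rcond=None)[0]
    a=o1+s[0]*d1;b=o2+s[1]*d2
    return (a+b)/2,np.linalg.norm(a-b)
E
python3 - <<'E'
from h import *
for n,boxes in (("top",[(150,160,310,270),(335,180,470,280)]),("side",[(220,160,330,290),(300,250,450,380)])):
    z=np.load(f"pics/{n}0.npz");p=z["p"]
    out=[]
    for i,(a,b,c,d) in enumerate(boxes):
        s=5
        q=cv2.resize(p[b:d,a:c],None,fx=s,fy=s,interpolation=cv2.INTER_CUBIC)
        if q.shape[0]>600 or q.shape[1]>800: 
            k=min(600/q.shape[0],800/q.shape[1]); q=cv2.resize(q,None,fx=k,fy=k)
        print(n,i,q.shape,q.shape[1]/(c-a)); cv2.imwrite(f"pics/{n}0c{i}.png",q[:,:,::-1])
    d=z["d"]; print("depth",(d>0).mean(), )
    C=cloud(n,d)
    for (u,v) in ((300,330),(230,300),(400,340)): print(C[v,u])
E
```

```text
top 0 (550, 800, 3) 5.0
top 1 (500, 675, 3) 5.0
depth 0.9958203125
[0.32539987 0.04000143 0.00412198]
[0.40762921 0.22073078 0.00432863]
[ 0.29251496 -0.21956026 -0.00064168]
side 0 (600, 508, 3) 4.618181818181818
side 1 (600, 692, 3) 4.613333333333333
depth 0.99591796875
[ 0.44952873 -0.09573444  0.00113722]
[0.38938567 0.1081792  0.02136934]
[ 0.52252922 -0.34738842  0.08646795]
```

View pics/top0c0.png

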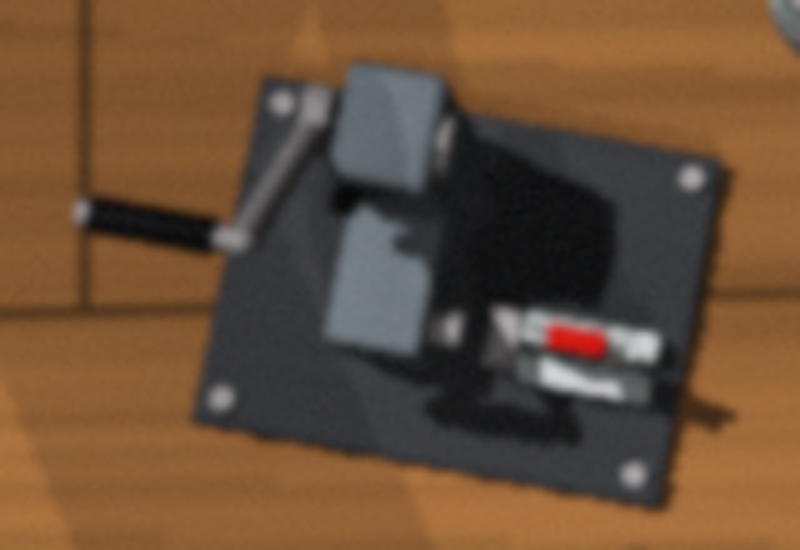

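View pics/top0c1.png

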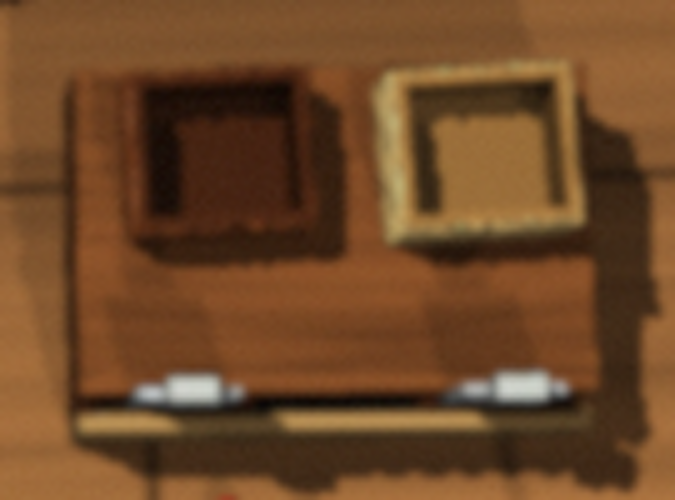

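View pics/side0c0.png

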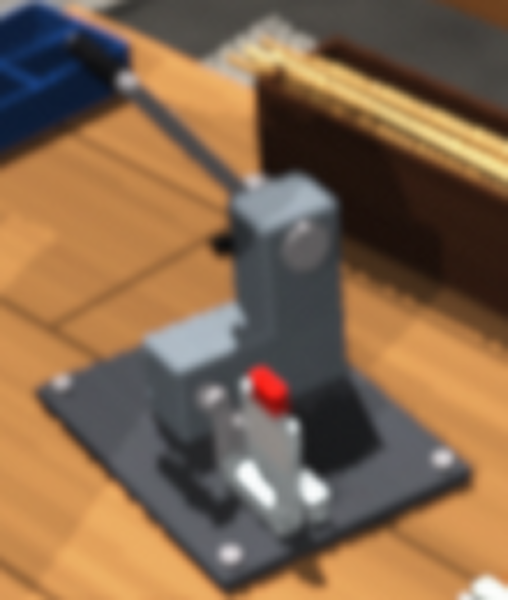

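View pics/side0c1.png

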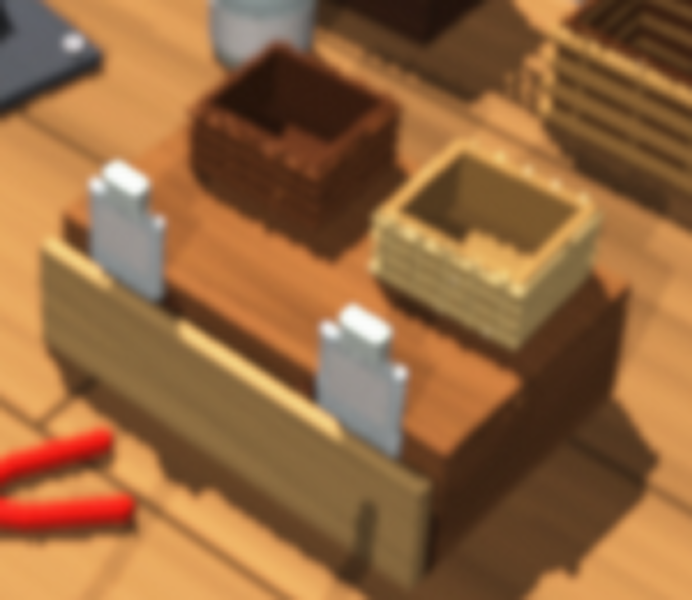

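```bash
python3 - <<'E'
from h import *
def T(X,Y,a,b,s): return a+(X+.5)/s-.5, b+(Y+.5)/s-.5
t0=lambda X,Y:T(X,Y,150,160,5); t1=lambda X,Y:T(X,Y,335,180,5)
s0=lambda X,Y:T(X,Y,220,160,4.618); s1=lambda X,Y:T(X,Y,300,250,4.613)
def fit(L,W):
    L=np.array(L);W=np.array(W)[:,:2];lc=L.mean(0);wc=W.mean(0)
    l=L-lc;w=W-wc; a=np.arctan2((l[:,0]*w[:,1]-l[:,1]*w[:,0]).sum(),(l*w).sum())
    R=np.array([[np.cos(a),-np.sin(a)],[np.sin(a),np.cos(a)]]); t=wc-R@lc
    print("yaw",np.degrees(a),"t",t,"res",np.round((L@R.T+t-W)*1e3,1).tolist()); return R,t
L=[(.12,.12),(.12,-.13),(-.07,-.13),(-.07,.12)]
W=[onz("top",*t0(*q),.012) for q in ((265,76),(722,160),(662,508),(193,420))]
print("press top");R,t=fit(L,W)
W=[onz("side",*s0(*q),.012) for q in ((472,478),(228,590),(38,393))]
print("press side");fit(L[1:],W)
print("nest",R@[0,-.08]+t)
print("tab top",onz("top",*t0(577,341),.104)); print(tri("top",t0(577,341),"side",s0(268,383)))
print("grip expected",R@[-.08+.08-.08,.1]+t)
for q in ((92,213),(215,237)): print("handle",onz("top",*t0(*q),.245))
print("handle tri", tri("top",t0(88,213),"side",s0(70,42)))
print("handle tri2", tri("top",t0(215,237),"side",s0(118,78)))
# shelf
for q in ((195,391),(523,387)): print("white",onz("top",*t1(*q),.142))
for q in ((127,180),(367,325)): print("white side",onz("side",*s1(*q),.142))
for q in ((77,425),(590,418)): print("lip",onz("top",*t1(*q),.075))
for q in ((72,76),(72,395),(597,390),(585,70)): print("board",onz("top",*t1(*q),.085))
for n in ("top","side"):
    z=np.load(f"pics/{n}0.npz");p=cv2.cvtColor(z["p"],cv2.COLOR_RGB2HSV);C=cloud(n,z["d"])
    m=((p[...,0]<5)|(p[...,0]>175))&(p[...,1]>200)&(p[...,2]>120)
    m[:, 310:]=0
    v,u=np.nonzero(m);print(n,"red px",u.mean(),v.mean(),u.min(),u.max(),v.min(),v.max(),np.median(C[m],0))
E
```

```text
press top
yaw -11.830808027820419 t [0.59958787 0.19666224] res [[1.1, 0.5], [1.3, -2.3], [-0.5, 1.1], [-1.9, 0.8]]
press side
yaw -12.555533220467227 t [0.59531763 0.18704452] res [[4.0, -2.7], [-3.1, 0.4], [-0.9, 2.3]]
nest [0.58318608 0.11836166]
tab top [0.58236248 0.11925917 0.104     ]
(array([0.58361873, 0.1187584 , 0.10106092]), np.float64(0.0022481548508891695))
grip expected [0.54178952 0.31093976]
handle [0.6275818  0.32584822 0.245     ]
handle [0.61529884 0.2707984  0.245     ]
handle tri (array([0.62624177, 0.32843029, 0.24569411]), np.float64(0.0031655581624551914))
handle tri2 (array([0.61490109, 0.27096077, 0.24544429]), np.float64(0.0008148354823655806))
white [ 0.4982633  -0.14264002  0.142     ]
white [ 0.49612598 -0.30044818  0.142     ]
white side [ 0.49685431 -0.14759435  0.142     ]
white side [ 0.49535737 -0.30481824  0.142     ]
lip [ 0.48755449 -0.09037319  0.075     ]
lip [ 0.48440596 -0.34859719  0.075     ]
board [ 0.6635185  -0.09305217  0.085     ]
board [ 0.50198436 -0.08764107  0.085     ]
board [ 0.49772132 -0.35036298  0.085     ]
board [ 0.66012067 -0.35302153  0.085     ]
top red px 265.11764705882354 228.23529411764707 261 270 226 230 [0.58142625 0.11923669 0.10465542]
side red px 297.0550458715596 338.20183486238534 275 309 240 364 [ 0.38125095 -0.15925622  0.01228936]
```

Call:
{"api": "step_arm", "payload": {
  "steps": [
    {"z": -0.035, "az": 7},
    {"z": -0.035, "az": 7},
    {"z": -0.035, "az": 7},
    {"z": -0.035, "az": 7},
    {"z": -0.03, "az": 7}
  ]
}}

```text
validation failed for argument at $.st...
```

Call:
{"api": "step_arm", "payload": {
  "steps": [
    {"az": 7},
    {"az": 7},
    {"az": 7},
    {"az": 7},
    {"az": 7}
  ]
}}

```text
validation failed for argument at $.st...
```

Call:
{"api": "step_arm", "payload": {
  "steps": [
    {"az": 7},
    {"az": 5},
    {}
  ]
}}

```text
validation failed for argument at $.st...
```

```bash
cat >> h.py <<'E'
def to(target,rpy_deg=None):
    o=ctrl.get_obs();R=Rn.from_euler("xyz",o["eef_rot"])
    d=R.inv().apply(np.array(target)-o["ee_pos"])
    s="t=%.2f pos %s rpy %s F %s w %.4f | d(tool mm) %s"%(o["time_s"],np.round(o["ee_pos"],4),np.round(np.degrees(o["eef_rot"]),2),np.round(o["force"],1),o["grip_width"],np.round(d*1e3,1))
    if rpy_deg is not None:
        Rt=Rn.from_euler("xyz",rpy_deg,degrees=True); s+=" rotvec(deg) %s"%np.round(np.degrees((R.inv()*Rt).as_rotvec()),2)
    print(s)
E
python3 -c "
from h import *
to([.55,.22,.37],[180,0,78.2])"
```

```text
t=0.10 pos [0.1791 0.5198 0.205 ] rpy [-1.7994e+02 -1.0000e-02  1.6099e+02] F [ 0.3 -0.2 -1.1] w 0.0937 | d(tool mm) [-448.3 -162.8 -164.9] rotvec(deg) [-5.000e-02  4.000e-02  8.279e+01]
```

Call:
{"api": "step_arm", "payload": {
  "steps": [
    {"x": 0, "y": 0, "z": -0.035, "ax": 0, "ay": 0, "az": 7, "claw": 0.094},
    {"x": 0, "y": 0, "z": -0.035, "ax": 0, "ay": 0, "az": 7, "claw": 0.094},
    {"x": 0, "y": 0, "z": -0.035, "ax": 0, "ay": 0, "az": 7, "claw": 0.094},
    {"x": 0, "y": 0, "z": -0.035, "ax": 0, "ay": 0, "az": 7, "claw": 0.094},
    {"x": 0, "y": 0, "z": -0.03, "ax": 0, "ay": 0, "az": 7, "claw": 0.094}
  ]
}}

```text
time_s: 0.52
ee_pos: [0.1783, 0.5178, 0.3727]
eef_rot: [-3.126, 0.01, 2.187]
force: [0.2, 1.1, 0.7]
grip_width: 0.0937
```

Call:
{"api": "step_arm", "payload": {
  "steps": [
    {"x": 0, "y": 0, "z": 0, "ax": 0, "ay": 0, "az": 7, "claw": 0.094},
    {"x": 0, "y": 0, "z": 0, "ax": 0, "ay": 0, "az": 7, "claw": 0.094},
    {"x": 0, "y": 0, "z": 0, "ax": 0, "ay": 0, "az": 7, "claw": 0.094},
    {"x": 0, "y": 0, "z": 0, "ax": 0, "ay": 0, "az": 7, "claw": 0.094},
    {"x": 0, "y": 0, "z": 0, "ax": 0, "ay": 0, "az": 7, "claw": 0.094}
  ]
}}

```text
time_s: 0.93
ee_pos: [0.1786, 0.5187, 0.3802]
eef_rot: [-3.138, 0.008, 1.562]
force: [0.5, -0.1, -0.5]
grip_width: 0.0941
```

```bash
python3 -c "
from h import *
to([.55,.22,.37],[180,0,78.2])"
```

```text
t=0.93 pos [0.1786 0.5187 0.3802] rpy [-179.81    0.46   89.49] F [ 0.5 -0.1 -0.5] w 0.0941 | d(tool mm) [-295.2  374.1   11.3] rotvec(deg) [-0.14  0.48 11.29]
```

Call:
{"api": "step_arm", "payload": {
  "steps": [
    {"x": 0, "y": 0, "z": 0, "ax": 0, "ay": 0, "az": 6, "claw": 0.094},
    {"x": 0, "y": 0, "z": 0, "ax": 0, "ay": 0.5, "az": 5.3, "claw": 0.094},
    {"x": -0.018, "y": 0.035, "z": 0, "ax": 0, "ay": 0, "az": 0, "claw": 0.094},
    {"x": -0.018, "y": 0.035, "z": 0, "ax": 0, "ay": 0, "az": 0, "claw": 0.094},
    {"x": -0.018, "y": 0.035, "z": 0, "ax": 0, "ay": 0, "az": 0, "claw": 0.094}
  ]
}}

```text
time_s: 1.35
ee_pos: [0.2667, 0.4437, 0.3771]
eef_rot: [-3.137, 0.004, 1.351]
force: [0.6, 0.0, -0.5]
grip_width: 0.0939
```

Call:
{"api": "step_arm", "payload": {
  "steps": [
    {"x": -0.018, "y": 0.036, "z": 0, "ax": 0, "ay": 0, "az": 0, "claw": 0.094},
    {"x": -0.018, "y": 0.036, "z": 0, "ax": 0, "ay": 0, "az": 0, "claw": 0.094},
    {"x": -0.018, "y": 0.036, "z": 0, "ax": 0, "ay": 0, "az": 0, "claw": 0.094},
    {"x": -0.018, "y": 0.036, "z": 0, "ax": 0, "ay": 0, "az": 0, "claw": 0.094},
    {"x": -0.018, "y": 0.036, "z": 0, "ax": 0, "ay": 0, "az": 0, "claw": 0.094}
  ]
}}

```text
time_s: 1.77
ee_pos: [0.4271, 0.3101, 0.3756]
eef_rot: [-3.136, 0.006, 1.354]
force: [-0.4, 1.1, -0.1]
grip_width: 0.0942
```

Call:
{"api": "step_arm", "payload": {
  "steps": [
    {"x": -0.018, "y": 0.036, "z": 0, "ax": 0, "ay": 0, "az": 0, "claw": 0.094},
    {"x": -0.018, "y": 0.036, "z": 0, "ax": 0, "ay": 0, "az": 0, "claw": 0.094},
    {"x": -0.018, "y": 0.036, "z": 0, "ax": 0, "ay": 0, "az": 0, "claw": 0.094},
    {"x": -0.018, "y": 0.036, "z": 0, "ax": 0, "ay": 0, "az": 0, "claw": 0.094},
    {"x": 0, "y": 0, "z": 0, "ax": 0, "ay": 0, "az": 0, "claw": 0.094}
  ]
}}

```text
time_s: 2.18
ee_pos: [0.5589, 0.1989, 0.3722]
eef_rot: [-3.133, 0.009, 1.349]
force: [0.4, 0.3, -0.8]
grip_width: 0.0942
```

```bash
python3 -c "
from h import *
to([.55,.22,.37],[180,0,78.2])
o=ctrl.get_obs();p,d=vision.camera('wrist');np.savez('pics/w1.npz',p=p,d=d,pos=o['ee_pos'],rot=o['eef_rot']);cv2.imwrite('pics/w1.png',p[:,:,::-1])"
```

```text
t=2.18 pos [0.5589 0.1989 0.3722] rpy [-179.48    0.5    77.28] F [ 0.4  0.3 -0.8] w 0.0942 | d(tool mm) [ 18.7 -13.3   2.2] rotvec(deg) [-0.52  0.49 -0.92]
```

View pics/w1.png

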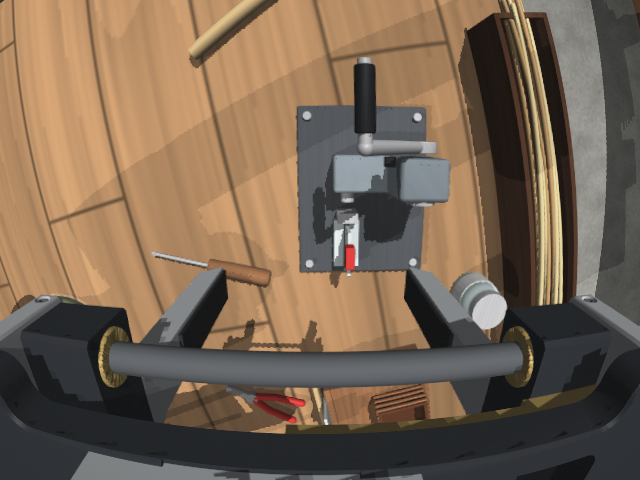

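```bash
cat >> h.py <<'E'
def wray(pos,rot,u,v):
    c=vision.camera_params("wrist");f=240/np.tan(np.radians(c["fov_y"]/2));M=np.array(c["mount"])
    du,dv=u-c["cx"],v-c["cy"];r=np.hypot(du,dv)+1e-9;t=r/f
    d=np.array([np.sin(t)*du/r,-np.sin(t)*dv/r,-np.cos(t)])
    R=Rn.from_euler("xyz",rot).as_matrix()
    return pos+R@M[:3,3], R@M[:3,:3]@d
def wz(z,u,v,h):
    o,d=wray(z["pos"],z["rot"],u,v); return o+d*(h-o[2])/d[2]
def shot(name):
    o=ctrl.get_obs();p,d=vision.camera('wrist');np.savez(f'pics/{name}.npz',p=p,d=d,pos=o['ee_pos'],rot=o['eef_rot']);cv2.imwrite(f'pics/{name}.png',p[:,:,::-1])
    return np.load(f'pics/{name}.npz')
E
python3 - <<'E'
from h import *
z=np.load("pics/w1.npz");p=z["p"]
q=cv2.resize(p[45:285,285:455],None,fx=2.5,fy=2.5,interpolation=cv2.INTER_CUBIC);cv2.imwrite("pics/w1c.png",q[:,:,::-1])
h=cv2.cvtColor(p,cv2.COLOR_RGB2HSV)
m=((h[...,0]<5)|(h[...,0]>175))&(h[...,1]>180)&(h[...,2]>90);m[:200]=0;m[285:]=0;m[:,:330]=0;m[:,380:]=0
v,u=np.nonzero(m);print(u.min(),u.max(),v.min(),v.max(),u.mean(),v.mean())
for a,b in ((365,58),(365,132)): print("handle",wz(z,a,b,.245))
for a,b in ((298,106),(424,107),(425,271),(300,271)): print("corner",wz(z,a,b,.012))
E
```

```text
345 353 245 268 349.4157894736842 256.8
handle [0.62933059 0.32946887 0.245     ]
handle [0.61563151 0.26867982 0.245     ]
corner [0.55955499 0.32531408 0.012     ]
corner [0.73959733 0.28842404 0.012     ]
corner [0.6983784  0.03887156 0.012     ]
corner [0.5060116  0.08345087 0.012     ]
```

View pics/w1c.png

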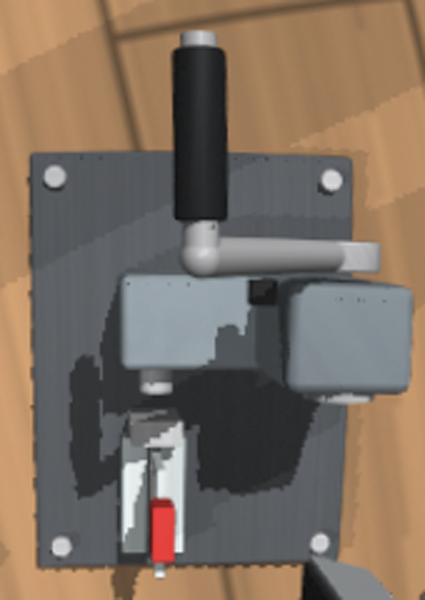

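```bash
python3 -c "
from h import *
to([.622,.299,.30],[180,0,78])"
```

```text
t=2.23 pos [0.5573 0.2007 0.3725] rpy [-179.47    0.47   77.32] F [-1.  -0.2 -0.3] w 0.0941 | d(tool mm) [110.7  42.2  71.2] rotvec(deg) [-0.54  0.46 -0.68]
```

Call:
{"api": "step_arm", "payload": {
  "steps": [
    {"x": 0.028, "y": 0.0105, "z": 0.018, "ax": -0.5, "ay": 0.5, "az": -0.7, "claw": 0.094},
    {"x": 0.028, "y": 0.0105, "z": 0.018, "ax": 0, "ay": 0, "az": 0, "claw": 0.094},
    {"x": 0.028, "y": 0.0105, "z": 0.018, "ax": 0, "ay": 0, "az": 0, "claw": 0.094},
    {"x": 0.028, "y": 0.0105, "z": 0.018, "ax": 0, "ay": 0, "az": 0, "claw": 0.094},
    {"x": 0, "y": 0, "z": 0, "ax": 0, "ay": 0, "az": 0, "claw": 0.094}
  ]
}}

```text
time_s: 2.65
ee_pos: [0.6222, 0.3066, 0.2981]
eef_rot: [3.141, -0.002, 1.36]
force: [-0.2, 0.5, -1.2]
grip_width: 0.094
```

```bash
python3 -c "
from h import *
to([.622,.299,.226],[180,0,78])
z=shot('w2')"
```

```text
t=2.65 pos [0.6222 0.3066 0.2981] rpy [ 1.7996e+02 -1.1000e-01  7.7920e+01] F [-0.2  0.5 -1.2] w 0.0940 | d(tool mm) [-7.6  1.3 72.1] rotvec(deg) [ 0.04 -0.11 -0.08]
```

View pics/w2.png

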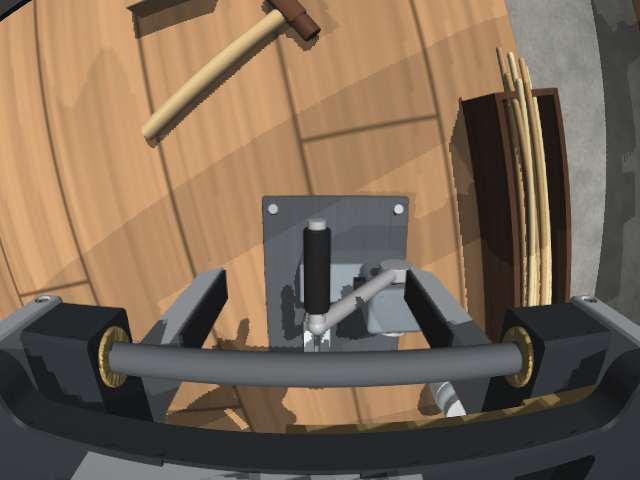

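Call:
{"api": "step_arm", "payload": {
  "steps": [
    {"x": -0.003, "y": 0.001, "z": 0.02, "ax": 0, "ay": 0, "az": 0, "claw": 0.094},
    {"x": -0.001, "y": 0, "z": 0.02, "ax": 0, "ay": 0, "az": 0, "claw": 0.094},
    {"x": 0, "y": 0, "z": 0.02, "ax": 0, "ay": 0, "az": 0, "claw": 0.094},
    {"x": 0, "y": 0, "z": 0.014, "ax": 0, "ay": 0, "az": 0, "claw": 0.04},
    {"x": 0, "y": 0, "z": 0, "ax": 0, "ay": 0, "az": 0, "claw": 0.03}
  ],
  "grip_force": 20
}}

```text
time_s: 3.12
ee_pos: [0.619, 0.3033, 0.23]
eef_rot: [3.133, -0.007, 1.364]
force: [-0.3, -0.2, -0.7]
grip_width: 0.084
```

Call:
{"api": "step_arm", "payload": {
  "steps": [
    {"x": 0, "y": 0, "z": 0, "ax": 0, "ay": 0, "az": 0, "claw": 0.01},
    {"x": 0, "y": 0, "z": 0, "ax": 0, "ay": 0, "az": 0, "claw": 0.01},
    {"x": 0, "y": 0, "z": 0, "ax": 0, "ay": 0, "az": 0, "claw": 0.01},
    {"x": 0, "y": 0, "z": 0, "ax": 0, "ay": 0, "az": 0, "claw": 0.01}
  ],
  "grip_force": 20
}}

```text
time_s: 3.45
ee_pos: [0.6185, 0.3036, 0.2364]
eef_rot: [3.127, -0.011, 1.364]
force: [0.7, -1.1, 0.5]
grip_width: 0.0576
```

```bash
python3 -c "
from h import *
to([.622,.3,.226],[180,0,78])
"
```

```text
t=3.45 pos [0.6185 0.3036 0.2364] rpy [179.19  -0.64  78.17] F [ 0.7 -1.1  0.5] w 0.0576 | d(tool mm) [-2.9  4.  10.4] rotvec(deg) [ 0.81 -0.64  0.17]
```

Call:
{"api": "step_arm", "payload": {
  "steps": [
    {"x": -0.002, "y": 0.004, "z": 0.01, "ax": 0.8, "ay": -0.6, "az": 0, "claw": 0.01},
    {"x": 0, "y": 0, "z": 0.001, "ax": 0, "ay": 0, "az": 0, "claw": 0.01},
    {"x": 0, "y": 0, "z": 0.001, "ax": 0, "ay": 0, "az": 0, "claw": 0.01},
    {"x": 0, "y": 0, "z": 0.001, "ax": 0, "ay": 0, "az": 0, "claw": 0.01},
    {"x": 0, "y": 0, "z": 0.001, "ax": 0, "ay": 0, "az": 0, "claw": 0.01}
  ],
  "grip_force": 25
}}

```text
time_s: 3.87
ee_pos: [0.6232, 0.3006, 0.2231]
eef_rot: [3.141, -0.001, 1.364]
force: [-0.6, -0.0, -0.4]
grip_width: 0.0243
```

Call:
{"api": "step_arm", "payload": {
  "steps": [
    {"x": 0, "y": 0, "z": 0.001, "ax": 0, "ay": 0, "az": 0, "claw": 0.01},
    {"x": 0, "y": 0, "z": 0.001, "ax": 0, "ay": 0, "az": 0, "claw": 0.01},
    {"x": 0, "y": 0, "z": 0.001, "ax": 0, "ay": 0, "az": 0, "claw": 0.01}
  ],
  "grip_force": 25
}}

```text
time_s: 4.12
ee_pos: [0.6216, 0.301, 0.2218]
eef_rot: [-3.14, -0.001, 1.365]
force: [-0.9, -2.1, 5.2]
grip_width: 0.017
```

```bash
python3 -c "
from h import *
to([.622,.3,.226],[180,0,78])
"
```

```text
t=4.12 pos [0.6216 0.301  0.2218] rpy [-1.7991e+02 -5.0000e-02  7.8190e+01] F [-0.9 -2.1  5.2] w 0.0170 | d(tool mm) [-0.9  0.6 -4.2] rotvec(deg) [-0.09 -0.05  0.19]
```

Call:
{"api": "step_arm", "payload": {
  "steps": [
    {"x": 0, "y": -0.01, "z": 0.008, "ax": 0, "ay": 0, "az": 0, "claw": 0.01},
    {"x": 0, "y": -0.009, "z": 0.008, "ax": 0, "ay": 0, "az": 0, "claw": 0.01},
    {"x": 0, "y": -0.008, "z": 0.009, "ax": 0, "ay": 0, "az": 0, "claw": 0.01},
    {"x": 0, "y": -0.0075, "z": 0.01, "ax": 0, "ay": 0, "az": 0, "claw": 0.01}
  ],
  "grip_force": 30
}}

```text
time_s: 4.45
ee_pos: [0.5918, 0.3078, 0.1915]
eef_rot: [3.128, -0.008, 1.363]
force: [6.4, -2.8, 4.3]
grip_width: 0.0174
```

```bash
cat >> h.py <<'E'
def lev(zoff=0.019, p0=(0.6216,0.301)):
    o=ctrl.get_obs(); px=np.array([np.cos(np.radians(-12)),np.sin(np.radians(-12))])
    s=(o["ee_pos"][:2]-p0)@px; x=-.08+s; z=o["ee_pos"][2]+zoff-.13
    print("x,z rel pivot",x,z,"r",np.hypot(x,z),"phi",np.degrees(np.arctan2(z,-x)))
E
python3 -c "
from h import *
to([.622,.3,.226],[180,0,78]);lev()
"
```

```text
t=4.45 pos [0.5918 0.3078 0.1915] rpy [179.22  -0.44  78.08] F [ 6.4 -2.8  4.3] w 0.0174 | d(tool mm) [ -1.1  31.6 -34.1] rotvec(deg) [ 0.78 -0.44  0.08]
x,z rel pivot -0.11050393214385458 0.08047125348894615 r 0.13669945741419695 phi 36.06288311234794
```

Call:
{"api": "step_arm", "payload": {
  "steps": [
    {"x": 0, "y": -0.0065, "z": 0.01, "ax": 0.3, "ay": 0, "az": 0, "claw": 0.01},
    {"x": 0, "y": -0.0055, "z": 0.0105, "ax": 0, "ay": 0, "az": 0, "claw": 0.01},
    {"x": 0, "y": -0.0045, "z": 0.011, "ax": 0, "ay": 0, "az": 0, "claw": 0.01},
    {"x": 0, "y": -0.0035, "z": 0.0115, "ax": 0, "ay": 0, "az": 0, "claw": 0.01}
  ],
  "grip_force": 30
}}

```text
time_s: 4.78
ee_pos: [0.5727, 0.3122, 0.1531]
eef_rot: [3.126, -0.011, 1.363]
force: [-9.6, -4.2, 11.7]
grip_width: 0.0168
```

```bash
python3 -c "
from h import *
to([.622,.3,.226],[180,0,78]);lev()
"
```

```text
t=4.78 pos [0.5727 0.3122 0.1531] rpy [179.08  -0.63  78.11] F [-9.6 -4.2 11.7] w 0.0168 | d(tool mm) [ -0.9  51.9 -72.1] rotvec(deg) [ 0.92 -0.63  0.1 ]
x,z rel pivot -0.1301446225329761 0.04206303527897115 r 0.136773249252662 phi 17.910949477874098
```

Call:
{"api": "step_arm", "payload": {
  "steps": [
    {"x": 0, "y": -0.0045, "z": 0.0115, "ax": 0.4, "ay": 0, "az": 0, "claw": 0.01},
    {"x": 0, "y": -0.003, "z": 0.0115, "ax": 0, "ay": 0, "az": 0, "claw": 0.01},
    {"x": 0, "y": -0.0015, "z": 0.009, "ax": 0, "ay": 0, "az": 0, "claw": 0.01}
  ],
  "grip_force": 30
}}

```text
time_s: 5.03
ee_pos: [0.5657, 0.3139, 0.1239]
eef_rot: [3.125, -0.013, 1.364]
force: [-6.4, -3.0, 11.4]
grip_width: 0.0171
```

```bash
python3 -c "
from h import *
to([.622,.3,.226],[180,0,78]);lev()
"
```

```text
t=5.03 pos [0.5657 0.3139 0.1239] rpy [179.06  -0.76  78.13] F [-6.4 -3.  11.4] w 0.0171 | d(tool mm) [  -0.7   59.7 -101.1] rotvec(deg) [ 0.94 -0.77  0.12]
x,z rel pivot -0.13741139403530758 0.012939519711174297 r 0.13801928264225413 phi 5.3794673725089925
```

Call:
{"api": "step_arm", "payload": {
  "steps": [
    {"x": 0, "y": -0.001, "z": 0.006, "ax": 0, "ay": 0, "az": 0, "claw": 0.01},
    {"x": 0, "y": 0, "z": 0.006, "ax": 0, "ay": 0, "az": 0, "claw": 0.01}
  ],
  "grip_force": 30
}}

```text
time_s: 5.2
ee_pos: [0.5651, 0.3145, 0.1148]
eef_rot: [3.123, -0.015, 1.364]
force: [-20.3, -1.0, 42.0]
grip_width: 0.0171
```

```bash
python3 -c "
from h import *
to([.622,.3,.226],[180,0,78]);lev()
"
```

```text
t=5.20 pos [0.5651 0.3145 0.1148] rpy [178.91  -0.86  78.15] F [-20.3  -1.   42. ] w 0.0171 | d(tool mm) [  -0.9   60.8 -110.1] rotvec(deg) [ 1.08 -0.86  0.15]
x,z rel pivot -0.13812611224664775 0.003802618099208649 r 0.13817844545652538 phi 1.5769570806410915
```

```bash
python3 -c "
from h import *
p,d=vision.camera('side');cv2.imwrite('pics/s2.png',cv2.resize(p[130:290,190:340],None,fx=3.7,fy=3.7,interpolation=cv2.INTER_CUBIC)[:,:,::-1])
to([.622,.3,.226],[180,0,78]);lev()
"
```

```text
t=5.25 pos [0.5651 0.3148 0.115 ] rpy [178.89  -0.9   78.16] F [-13.4  -4.   28.1] w 0.0174 | d(tool mm) [  -1.1   60.8 -109.9] rotvec(deg) [ 1.11 -0.9   0.16]
x,z rel pivot -0.13810066265019846 0.003983464494050765 r 0.13815810151344468 phi 1.652218259891221
```

View pics/s2.png

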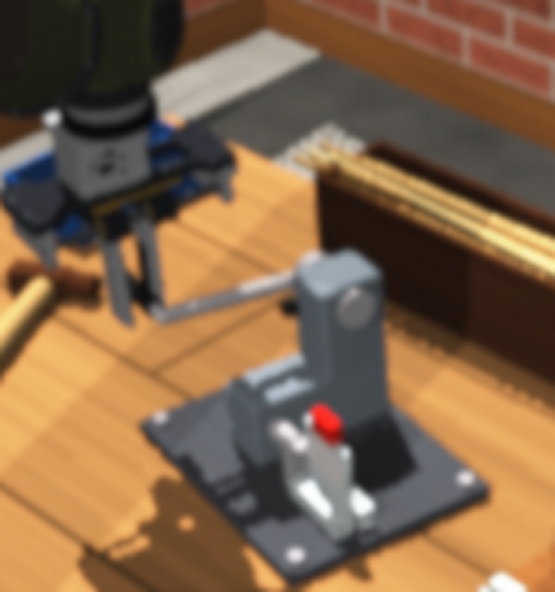

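Call:
{"api": "step_arm", "payload": {
  "steps": [
    {"x": 0, "y": 0, "z": -0.009, "ax": -0.5, "ay": 0, "az": 0, "claw": 0.01},
    {"x": 0, "y": 0.0015, "z": -0.011, "ax": 0, "ay": 0, "az": 0, "claw": 0.01},
    {"x": 0, "y": 0.0025, "z": -0.011, "ax": 0, "ay": 0, "az": 0, "claw": 0.01},
    {"x": 0, "y": 0.0035, "z": -0.011, "ax": 0, "ay": 0, "az": 0, "claw": 0.01},
    {"x": 0, "y": 0.0045, "z": -0.011, "ax": 0, "ay": 0, "az": 0, "claw": 0.01}
  ],
  "grip_force": 25
}}

```text
time_s: 5.67
ee_pos: [0.5884, 0.3098, 0.1743]
eef_rot: [3.078, -0.028, 1.362]
force: [42.0, 2.0, -24.7]
grip_width: 0.0176
```

```bash
python3 -c "
from h import *
to([.622,.3,.222],[180,0,78]);lev()
"
```

```text
t=5.67 pos [0.5884 0.3098 0.1743] rpy [176.38  -1.6   78.02] F [ 42.    2.  -24.7] w 0.0176 | d(tool mm) [ -1.3  37.8 -45.4] rotvec(deg) [ 3.61 -1.6  -0.03]
x,z rel pivot -0.11429082759397938 0.0633242968051991 r 0.13066124076400648 phi 28.9892062559919
```

Call:
{"api": "step_arm", "payload": {
  "steps": [
    {"x": 0, "y": 0.008, "z": -0.001, "ax": 1.0, "ay": -0.5, "az": 0, "claw": 0.01},
    {"x": 0, "y": 0.007, "z": -0.007, "ax": 0.5, "ay": 0, "az": 0, "claw": 0.01}
  ],
  "grip_force": 20
}}

```text
time_s: 5.83
ee_pos: [0.6029, 0.3076, 0.1873]
eef_rot: [3.103, -0.023, 1.362]
force: [19.3, -0.9, -15.5]
grip_width: 0.0174
```

```bash
python3 -c "
from h import *
to([.622,.3,.222],[180,0,78]);lev()
"
```

```text
t=5.83 pos [0.6029 0.3076 0.1873] rpy [177.81  -1.3   78.02] F [ 19.3  -0.9 -15.5] w 0.0174 | d(tool mm) [ -2.7  21.5 -34. ] rotvec(deg) [ 2.19 -1.3  -0.  ]
x,z rel pivot -0.09961829348310536 0.07625462102409133 r 0.12545346397773918 phi 37.43290188266444
```

Call:
{"api": "step_arm", "payload": {
  "steps": [
    {"x": 0, "y": 0.009, "z": -0.003, "ax": 0.8, "ay": -0.5, "az": 0, "claw": 0.01},
    {"x": 0, "y": 0.009, "z": -0.006, "ax": 0.5, "ay": -0.3, "az": 0, "claw": 0.01}
  ],
  "grip_force": 15
}}

```text
time_s: 6.0
ee_pos: [0.6201, 0.3043, 0.2009]
eef_rot: [3.126, -0.011, 1.362]
force: [2.8, -1.5, -4.0]
grip_width: 0.0173
```

```bash
python3 -c "
from h import *
to([.622,.3,.222],[180,0,78]);lev()
shot('w3')"
```

```text
t=6.00 pos [0.6201 0.3043 0.2009] rpy [179.11  -0.61  78.05] F [ 2.8 -1.5 -4. ] w 0.0173 | d(tool mm) [ -3.6   3.  -21.1] rotvec(deg) [ 0.89 -0.61  0.05]
x,z rel pivot -0.08211856969561876 0.08994392578785063 r 0.12179232026275129 phi 47.604002278403726
```

View pics/w3.png

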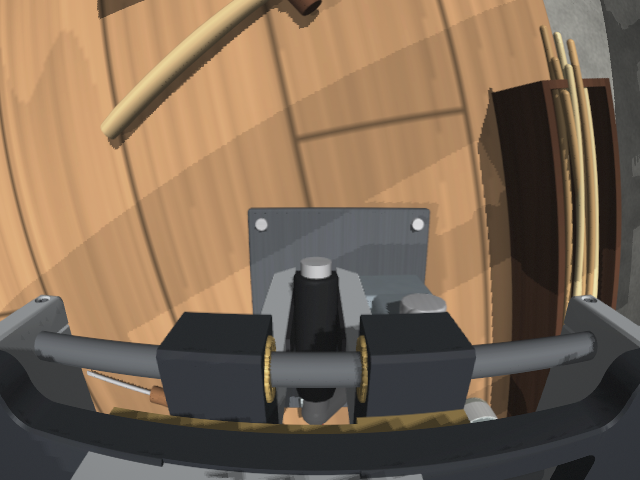

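Call:
{"api": "step_arm", "payload": {
  "steps": [
    {"x": 0, "y": 0, "z": 0.001, "ax": 0, "ay": 0, "az": 0, "claw": 0.094},
    {"x": 0, "y": 0, "z": 0.001, "ax": 0, "ay": 0, "az": 0, "claw": 0.094},
    {"x": 0, "y": 0, "z": 0.001, "ax": 0, "ay": 0, "az": 0, "claw": 0.094},
    {"x": 0, "y": 0, "z": 0.001, "ax": 0, "ay": 0, "az": 0, "claw": 0.094},
    {"x": 0, "y": 0, "z": 0.001, "ax": 0, "ay": 0, "az": 0, "claw": 0.094}
  ]
}}

```text
time_s: 6.47
ee_pos: [0.6215, 0.3041, 0.1955]
eef_rot: [3.124, -0.012, 1.361]
force: [0.7, 0.6, 0.2]
grip_width: 0.0476
```

Call:
{"api": "step_arm", "payload": {
  "steps": [
    {"x": 0, "y": 0, "z": 0.001, "ax": 0.9, "ay": -0.6, "az": 0, "claw": 0.094},
    {"x": 0, "y": 0, "z": 0, "ax": 0, "ay": 0, "az": 0, "claw": 0.094},
    {"x": 0, "y": 0, "z": 0, "ax": 0, "ay": 0, "az": 0, "claw": 0.094},
    {"x": 0, "y": 0, "z": 0.001, "ax": 0, "ay": 0, "az": 0, "claw": 0.094},
    {"x": 0, "y": 0, "z": 0.001, "ax": 0, "ay": 0, "az": 0, "claw": 0.094}
  ]
}}

```text
time_s: 6.88
ee_pos: [0.6206, 0.3044, 0.1911]
eef_rot: [-3.14, 0.001, 1.362]
force: [0.5, -0.0, -0.8]
grip_width: 0.0806
```

```bash
python3 -c "
from h import *
to([.622,.3,.31],[180,0,78]);lev()
z=shot('w4')"
```

```text
t=6.88 pos [0.6206 0.3044 0.1911] rpy [-1.7993e+02  4.0000e-02  7.8030e+01] F [ 0.5 -0.  -0.8] w 0.0806 | d(tool mm) [  -4.1    2.1 -118.9] rotvec(deg) [-0.07  0.04  0.03]
x,z rel pivot -0.08165304676156235 0.08008478282365597 r 0.11437129222561941 phi 44.444458422778425
```

View pics/w4.png

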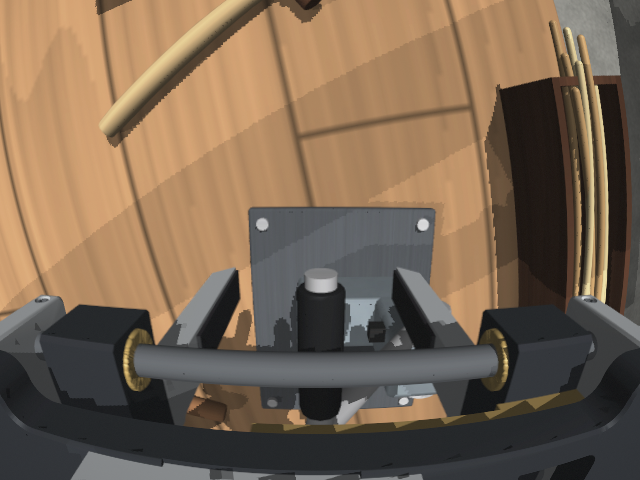

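Call:
{"api": "step_arm", "payload": {
  "steps": [
    {"x": 0, "y": 0, "z": -0.035, "ax": 0, "ay": 0, "az": 0, "claw": 0.094},
    {"x": 0, "y": 0, "z": -0.035, "ax": 0, "ay": 0, "az": 0, "claw": 0.094},
    {"x": 0, "y": 0, "z": -0.035, "ax": 0, "ay": 0, "az": 0, "claw": 0.094},
    {"x": -0.02, "y": -0.002, "z": -0.02, "ax": 0, "ay": 0, "az": 0, "claw": 0.094},
    {"x": -0.04, "y": -0.002, "z": 0, "ax": 0, "ay": 0, "az": 0, "claw": 0.094}
  ]
}}

```text
time_s: 7.35
ee_pos: [0.6032, 0.2498, 0.3168]
eef_rot: [-3.134, 0.005, 1.367]
force: [1.4, -0.8, 0.4]
grip_width: 0.0941
```

Call:
{"api": "step_arm", "payload": {
  "steps": [
    {"x": -0.04, "y": -0.004, "z": 0, "ax": 0, "ay": 0, "az": 0, "claw": 0.094},
    {"x": -0.025, "y": -0.002, "z": 0, "ax": 0, "ay": 0, "az": 0, "claw": 0.094},
    {"x": 0, "y": 0, "z": 0.02, "ax": 0, "ay": 0, "az": 0, "claw": 0.094},
    {"x": 0, "y": 0, "z": 0.02, "ax": 0, "ay": 0, "az": 0, "claw": 0.094},
    {"x": 0, "y": 0, "z": 0.0, "ax": 0, "ay": 0, "az": 0, "claw": 0.094}
  ]
}}

```text
time_s: 7.77
ee_pos: [0.5824, 0.1788, 0.2814]
eef_rot: [3.14, 0.001, 1.363]
force: [0.1, -0.7, -0.1]
grip_width: 0.0944
```

```bash
python3 -c "
from h import *
to([.583,.119,.15],[180,0,78])
z=shot('w5')"
```

```text
t=7.77 pos [0.5824 0.1788 0.2814] rpy [1.799e+02 7.000e-02 7.808e+01] F [ 0.1 -0.7 -0.1] w 0.0944 | d(tool mm) [-58.3  12.7 131.5] rotvec(deg) [0.1  0.07 0.08]
```

View pics/w5.png

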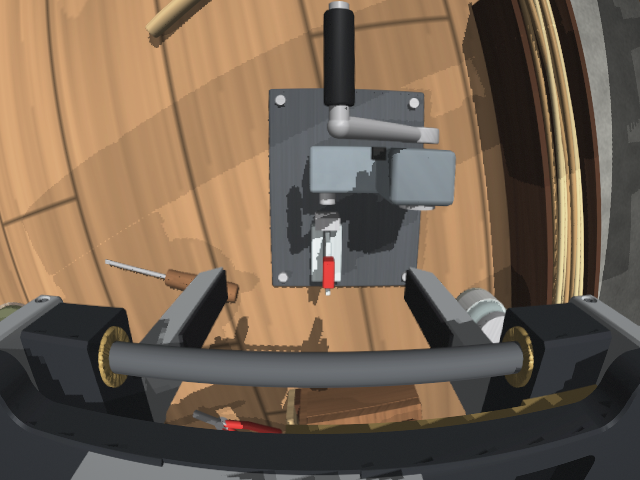

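```bash
cat >> h.py <<'E'
def redtab(z,box):
    p=z["p"];d=z["d"];h=cv2.cvtColor(p,cv2.COLOR_RGB2HSV)
    m=((h[...,0]<6)|(h[...,0]>174))&(h[...,1]>150)&(h[...,2]>70)
    k=np.zeros_like(m);a,b,c,e=box;k[b:e,a:c]=1;m&=k
    v,u=np.nonzero(m);P=[]
    for a,b in zip(u,v):
        o,r=wray(z["pos"],z["rot"],a,b);q=wray(z["pos"],z["rot"],*[vision.camera_params("wrist")[k] for k in("cx","cy")])[1]
        P.append(o+r*d[b,a]/(r@q))
    P=np.array(P);return u,v,P
E
python3 - <<'E'
from h import *
z=np.load("pics/w5.npz")
u,v,P=redtab(z,(310,245,345,300))
print(u.min(),u.max(),v.min(),v.max(),np.sort(P[:,2])[[0,len(P)//4,len(P)//2,-len(P)//4,-1]])
t=P[:,2]>np.percentile(P[:,2],90)-.004; print(t.sum())
Q=P[t]; a=np.radians(-12);R=np.array([[np.cos(a),-np.sin(a)],[np.sin(a),np.cos(a)]]);L=Q[:,:2]@R
print(L.min(0),L.max(0),"centre world",R@((L.min(0)+L.max(0))/2)); 
ut,vt=u[t],v[t];print(ut.min(),ut.max(),vt.min(),vt.max())
r=cv2.minAreaRect(np.c_[ut,vt].astype(np.float32));print(r,"ray",wz(z,*r[0],.104))
for a_,b_ in ((340,10),(340,104)): print("handle",wz(z,a_,b_,.245))
p=z["p"];cv2.imwrite("pics/w5c.png",cv2.resize(p[200:300,290:360],None,fx=6,fy=6,interpolation=cv2.INTER_NEAREST)[:,:,::-1])
E
```

```text
323 333 257 287 [0.0892843  0.10272948 0.10346406 0.10412319 0.10563602]
294
[0.54125921 0.22173591] [0.55181663 0.25069046] centre world [0.58370624 0.11741974]
323 333 261 287
((328.0, 274.0), (26.0, 10.0), 90.0) ray [0.58376365 0.11819744 0.104     ]
handle [0.62855878 0.32514945 0.245     ]
handle [0.61632152 0.26846312 0.245     ]
```

View pics/w5c.png

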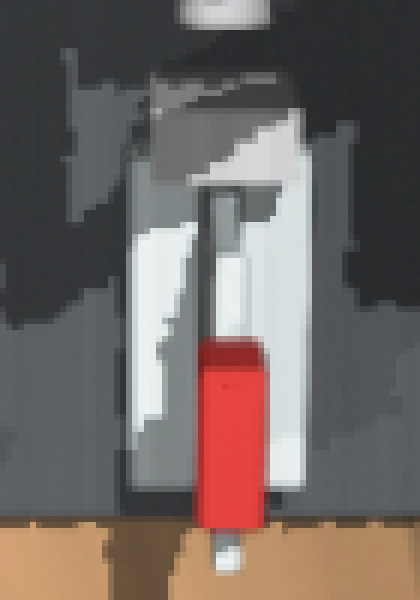

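```bash
python3 -c "
from h import *
to([.5837,.118,.15],[180,0,78])"
```

```text
t=7.82 pos [0.5828 0.1792 0.2834] rpy [1.798e+02 3.000e-02 7.810e+01] F [-0.1  0.1  0.6] w 0.0942 | d(tool mm) [-59.6  13.  133.5] rotvec(deg) [0.2  0.03 0.1 ]
```

Call:
{"api": "step_arm", "payload": {
  "steps": [
    {"x": -0.02, "y": 0.005, "z": 0.02, "ax": 0.2, "ay": 0, "az": 0.1, "claw": 0.094},
    {"x": -0.02, "y": 0.005, "z": 0.03, "ax": 0, "ay": 0, "az": 0, "claw": 0.094},
    {"x": -0.02, "y": 0.003, "z": 0.03, "ax": 0, "ay": 0, "az": 0, "claw": 0.094},
    {"x": 0, "y": 0, "z": 0.03, "ax": 0, "ay": 0, "az": 0, "claw": 0.094},
    {"x": 0, "y": 0, "z": 0.02, "ax": 0, "ay": 0, "az": 0, "claw": 0.07}
  ],
  "grip_force": 30
}}

```text
time_s: 8.23
ee_pos: [0.5879, 0.1184, 0.1603]
eef_rot: [3.127, -0.006, 1.365]
force: [0.6, -0.2, -0.7]
grip_width: 0.0899
```

```bash
python3 -c "
from h import *
to([.5837,.118,.076],[180,0,78])"
```

```text
t=8.23 pos [0.5879 0.1184 0.1603] rpy [179.14  -0.34  78.21] F [ 0.6 -0.2 -0.7] w 0.0899 | d(tool mm) [-1.7 -5.3 84.2] rotvec(deg) [ 0.86 -0.35  0.21]
```

Call:
{"api": "step_arm", "payload": {
  "steps": [
    {"x": -0.001, "y": -0.004, "z": 0.025, "ax": 0.8, "ay": -0.3, "az": 0, "claw": 0.07},
    {"x": 0, "y": 0, "z": 0.025, "ax": 0, "ay": 0, "az": 0, "claw": 0.07},
    {"x": 0, "y": 0, "z": 0.015, "ax": 0, "ay": 0, "az": 0, "claw": 0.05},
    {"x": 0, "y": 0, "z": 0.005, "ax": 0, "ay": 0, "az": 0, "claw": 0.04},
    {"x": 0, "y": 0, "z": 0.0, "ax": 0, "ay": 0, "az": 0, "claw": 0.04}
  ],
  "grip_force": 30
}}

```text
time_s: 8.65
ee_pos: [0.586, 0.1196, 0.0881]
eef_rot: [3.141, -0.001, 1.366]
force: [0.5, 0.6, 0.7]
grip_width: 0.0574
```

```bash
python3 -c "
from h import *
to([.5837,.118,.076],[180,0,78])"
```

```text
t=8.65 pos [0.586  0.1196 0.0881] rpy [ 1.7999e+02 -4.0000e-02  7.8280e+01] F [0.5 0.6 0.7] w 0.0574 | d(tool mm) [-2.1 -1.9 12.1] rotvec(deg) [ 0.01 -0.04  0.28]
```

Call:
{"api": "step_arm", "payload": {
  "steps": [
    {"x": -0.002, "y": -0.002, "z": 0.011, "ax": 0, "ay": 0, "az": 0.2, "claw": 0.04},
    {"x": 0, "y": 0, "z": 0.001, "ax": 0, "ay": 0, "az": 0, "claw": 0.03},
    {"x": 0, "y": 0, "z": 0, "ax": 0, "ay": 0, "az": 0, "claw": 0.025},
    {"x": 0, "y": 0, "z": 0, "ax": 0, "ay": 0, "az": 0, "claw": 0.02},
    {"x": 0, "y": 0, "z": 0, "ax": 0, "ay": 0, "az": 0, "claw": 0.02}
  ],
  "grip_force": 30
}}

```text
time_s: 9.07
ee_pos: [0.586, 0.1189, 0.0799]
eef_rot: [3.135, -0.003, 1.363]
force: [0.6, 0.5, -0.2]
grip_width: 0.0241
```

```bash
python3 -c "
from h import *
to([.5837,.118,.076],[180,0,78]);shot('w6')"
```

```text
t=9.07 pos [0.586  0.1189 0.0799] rpy [ 1.7965e+02 -1.6000e-01  7.8110e+01] F [ 0.6  0.5 -0.2] w 0.0241 | d(tool mm) [-1.4 -2.1  3.9] rotvec(deg) [ 0.35 -0.16  0.11]
```

View pics/w6.png

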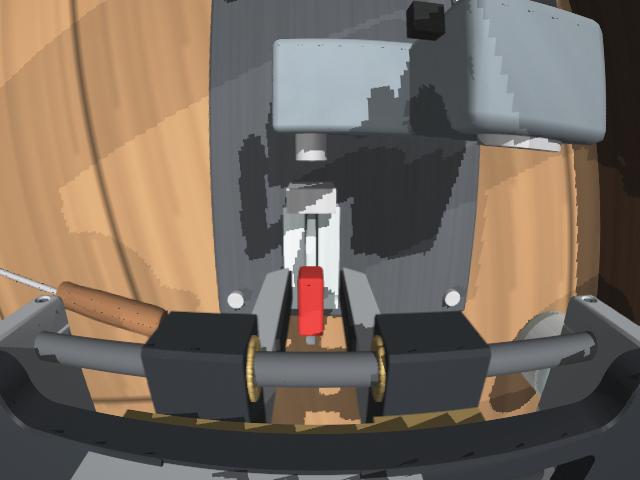

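Call:
{"api": "step_arm", "payload": {
  "steps": [
    {"x": -0.001, "y": -0.002, "z": 0.004, "ax": 0.3, "ay": 0, "az": 0, "claw": 0.02},
    {"x": 0, "y": 0, "z": 0.001, "ax": 0, "ay": 0, "az": 0, "claw": 0.016},
    {"x": 0, "y": 0, "z": 0, "ax": 0, "ay": 0, "az": 0, "claw": 0.014},
    {"x": 0, "y": 0, "z": 0, "ax": 0, "ay": 0, "az": 0, "claw": 0.006},
    {"x": 0, "y": 0, "z": 0, "ax": 0, "ay": 0, "az": 0, "claw": 0.006}
  ],
  "grip_force": 30
}}

```text
time_s: 9.53
ee_pos: [0.5841, 0.1183, 0.0754]
eef_rot: [3.14, -0.003, 1.363]
force: [-0.2, 0.2, 1.0]
grip_width: 0.012
```

Call:
{"api": "step_arm", "payload": {
  "steps": [
    {"x": 0, "y": 0, "z": 0, "ax": 0, "ay": 0, "az": 0, "claw": 0.004},
    {"x": 0, "y": 0, "z": 0, "ax": 0, "ay": 0, "az": 0, "claw": 0.004}
  ],
  "grip_force": 45
}}

```text
time_s: 9.7
ee_pos: [0.5841, 0.1183, 0.0754]
eef_rot: [3.14, -0.003, 1.363]
force: [0.7, 0.0, -0.6]
grip_width: 0.012
```

```bash
python3 -c "
from h import *
to([.5837,.118,.076],[180,0,78])"
```

```text
t=9.70 pos [0.5841 0.1183 0.0754] rpy [179.89  -0.2   78.11] F [ 0.7  0.  -0.6] w 0.0120 | d(tool mm) [-0.4 -0.3 -0.6] rotvec(deg) [ 0.11 -0.2   0.11]
```

Call:
{"api": "step_arm", "payload": {
  "steps": [
    {"x": 0, "y": 0, "z": -0.01, "ax": 0, "ay": 0, "az": 0, "claw": 0.004},
    {"x": 0, "y": 0, "z": -0.015, "ax": 0, "ay": 0, "az": 0, "claw": 0.004},
    {"x": 0, "y": 0, "z": -0.025, "ax": 0, "ay": 0, "az": 0, "claw": 0.004},
    {"x": 0, "y": 0, "z": -0.035, "ax": 0, "ay": 0, "az": 0, "claw": 0.004},
    {"x": 0, "y": 0, "z": -0.035, "ax": 0, "ay": 0, "az": 0, "claw": 0.004}
  ],
  "grip_force": 45
}}

```text
time_s: 10.12
ee_pos: [0.5804, 0.1175, 0.194]
eef_rot: [-3.13, 0.002, 1.363]
force: [0.7, 0.3, -0.4]
grip_width: 0.012
```

```bash
python3 -c "
from h import *
to([.497,-.16,.25],[180,0,89.3])"
```

```text
t=10.12 pos [0.5804 0.1175 0.194 ] rpy [-1.7932e+02  9.0000e-02  7.8100e+01] F [ 0.7  0.3 -0.4] w 0.0120 | d(tool mm) [-288.8  -25.1  -55.2] rotvec(deg) [ -0.69   0.02 -11.2 ]
```

Call:
{"api": "step_arm", "payload": {
  "steps": [
    {"x": 0, "y": 0, "z": -0.03, "ax": -0.4, "ay": 0, "az": -6, "claw": 0.004},
    {"x": 0, "y": 0, "z": -0.025, "ax": -0.3, "ay": 0, "az": -5, "claw": 0.004},
    {"x": -0.03, "y": -0.01, "z": 0, "ax": 0, "ay": 0, "az": 0, "claw": 0.004},
    {"x": -0.035, "y": -0.01, "z": 0, "ax": 0, "ay": 0, "az": 0, "claw": 0.004},
    {"x": -0.035, "y": -0.01, "z": 0, "ax": 0, "ay": 0, "az": 0, "claw": 0.004}
  ],
  "grip_force": 45
}}

```text
time_s: 10.53
ee_pos: [0.5509, 0.0203, 0.2643]
eef_rot: [3.126, -0.002, 1.573]
force: [0.5, -1.0, -0.9]
grip_width: 0.0118
```

Call:
{"api": "step_arm", "payload": {
  "steps": [
    {"x": -0.035, "y": -0.01, "z": 0, "ax": 0, "ay": 0, "az": 0, "claw": 0.004},
    {"x": -0.035, "y": -0.01, "z": 0, "ax": 0, "ay": 0, "az": 0, "claw": 0.004},
    {"x": -0.035, "y": -0.01, "z": 0, "ax": 0, "ay": 0, "az": 0, "claw": 0.004},
    {"x": -0.025, "y": -0.01, "z": 0, "ax": 0, "ay": 0, "az": 0, "claw": 0.004},
    {"x": 0, "y": 0, "z": 0, "ax": 0, "ay": 0, "az": 0, "claw": 0.004}
  ],
  "grip_force": 45
}}

```text
time_s: 10.95
ee_pos: [0.5061, -0.1195, 0.2684]
eef_rot: [3.122, 0.0, 1.571]
force: [0.8, 0.1, -1.2]
grip_width: 0.0116
```

```bash
python3 -c "
from h import *
to([.497,-.222,.25],[180,0,89.3]);shot('w7')"
```

```text
t=10.95 pos [ 0.5061 -0.1195  0.2684] rpy [1.7886e+02 3.0000e-02 8.9990e+01] F [ 0.8  0.1 -1.2] w 0.0116 | d(tool mm) [-102.5   -9.5   18.3] rotvec(deg) [1.14 0.02 0.69]
```

View pics/w7.png

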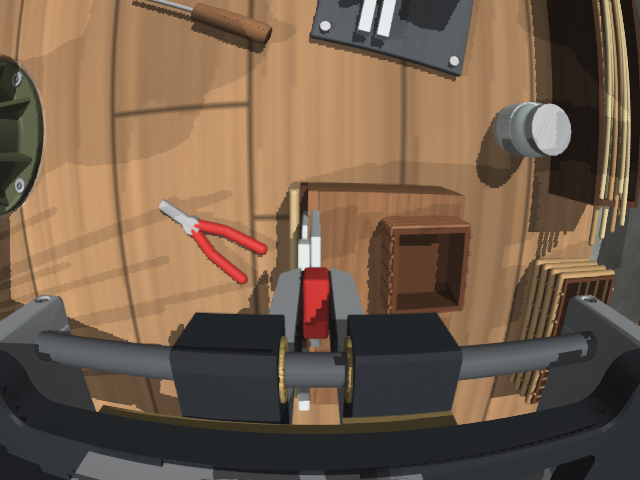

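Call:
{"api": "step_arm", "payload": {
  "steps": [
    {"x": -0.035, "y": -0.002, "z": 0.002, "ax": 1.1, "ay": 0, "az": 0.6, "claw": 0.004},
    {"x": -0.04, "y": -0.002, "z": 0, "ax": 0, "ay": 0, "az": 0, "claw": 0.004},
    {"x": -0.04, "y": -0.002, "z": 0, "ax": 0, "ay": 0, "az": 0, "claw": 0.004},
    {"x": -0.04, "y": -0.002, "z": 0, "ax": 0, "ay": 0, "az": 0, "claw": 0.004},
    {"x": -0.02, "y": 0, "z": 0, "ax": 0, "ay": 0, "az": 0, "claw": 0.004}
  ],
  "grip_force": 45
}}

```text
time_s: 11.42
ee_pos: [0.4993, -0.2921, 0.27]
eef_rot: [3.137, -0.0, 1.569]
force: [0.5, -0.2, -2.2]
grip_width: 0.0115
```

Call:
{"api": "step_arm", "payload": {
  "steps": [
    {"x": 0, "y": 0, "z": 0.001, "ax": 0, "ay": 0, "az": 0, "claw": 0.004},
    {"x": 0, "y": 0, "z": 0.001, "ax": 0, "ay": 0, "az": 0, "claw": 0.004}
  ],
  "grip_force": 45
}}

```text
time_s: 11.58
ee_pos: [0.4996, -0.2944, 0.2679]
eef_rot: [3.138, -0.001, 1.566]
force: [-0.2, 0.0, -0.9]
grip_width: 0.0114
```

```bash
python3 -c "
from h import *
to([.497,-.222,.25],[180,0,89.3]);z=shot('w8')
cv2.imwrite('pics/w8c.png',cv2.resize(z['p'][130:330,240:400],None,fx=3,fy=3,interpolation=cv2.INTER_CUBIC)[:,:,::-1])"
```

```text
t=11.58 pos [ 0.4996 -0.2944  0.2679] rpy [ 1.7978e+02 -3.0000e-02  8.9720e+01] F [-0.2  0.  -0.9] w 0.0114 | d(tool mm) [72.4 -3.  18. ] rotvec(deg) [ 0.22 -0.03  0.42]
```

View pics/w8.png

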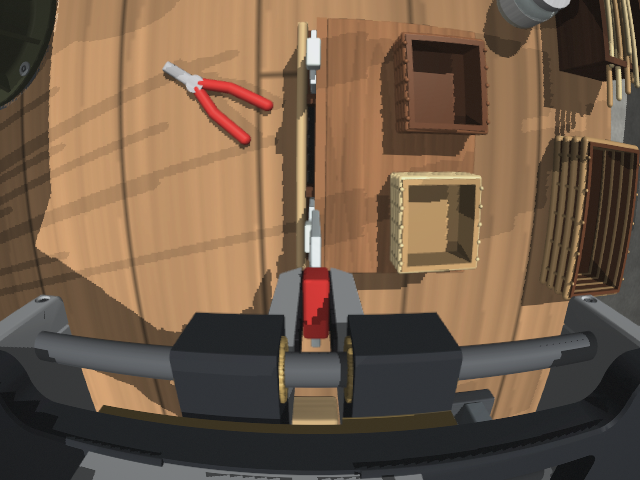

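View pics/w8c.png

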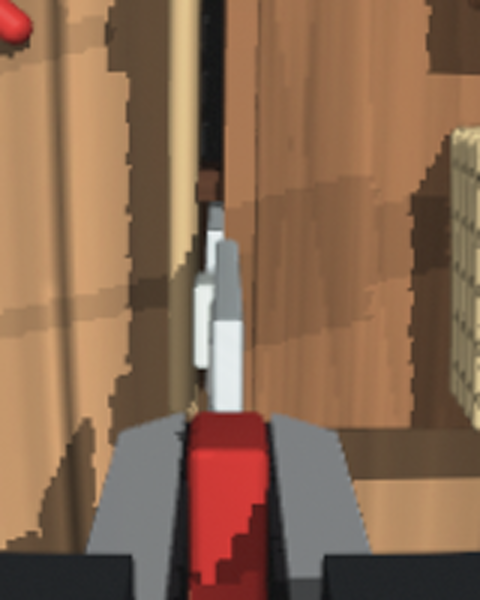

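```bash
python3 - <<'E'
from h import *
z=np.load('pics/w8.npz')
cv2.imwrite('pics/w8d.png',cv2.resize(z['p'][15:215,280:345],None,fx=10,fy=3,interpolation=cv2.INTER_NEAREST)[:,:,::-1])
g=cv2.cvtColor(z['p'],cv2.COLOR_RGB2GRAY).astype(int)
for v in (100,120,140,150,160,170,180): print(v,g[v,292:332].tolist())
E
```

```text
100 [80, 80, 80, 81, 84, 104, 108, 110, 108, 104, 98, 88, 77, 69, 54, 41, 41, 40, 51, 70, 65, 41, 43, 64, 128, 131, 130, 131, 131, 131, 132, 131, 130, 123, 109, 110, 124, 122, 121, 120]
120 [80, 80, 80, 81, 101, 138, 169, 186, 195, 199, 197, 182, 165, 141, 95, 51, 36, 30, 22, 24, 24, 24, 32, 61, 128, 131, 130, 131, 131, 131, 131, 131, 131, 122, 94, 103, 113, 109, 114, 121]
140 [79, 80, 81, 81, 109, 145, 173, 189, 196, 199, 194, 180, 161, 138, 79, 41, 31, 24, 24, 23, 24, 26, 41, 89, 129, 132, 131, 132, 131, 131, 132, 131, 132, 125, 97, 111, 113, 111, 107, 110]
150 [80, 80, 80, 81, 112, 149, 175, 189, 196, 198, 193, 179, 161, 135, 73, 31, 23, 23, 23, 23, 25, 25, 49, 108, 129, 131, 131, 131, 132, 132, 132, 131, 126, 106, 101, 113, 113, 110, 108, 111]
160 [80, 81, 81, 81, 122, 154, 177, 190, 196, 197, 192, 178, 159, 132, 70, 41, 29, 24, 22, 24, 23, 26, 50, 108, 130, 132, 132, 131, 132, 131, 132, 132, 128, 112, 106, 115, 113, 111, 110, 112]
170 [80, 80, 81, 82, 123, 155, 178, 191, 196, 197, 191, 177, 156, 129, 63, 33, 28, 25, 23, 23, 25, 26, 51, 112, 130, 132, 131, 132, 132, 132, 132, 131, 126, 98, 103, 115, 113, 111, 111, 113]
180 [80, 80, 81, 81, 125, 156, 179, 191, 197, 197, 190, 174, 154, 126, 60, 42, 30, 24, 22, 25, 24, 25, 59, 132, 132, 131, 132, 132, 132, 132, 131, 132, 126, 93, 104, 116, 114, 112, 111, 113]
```

View pics/w8d.png

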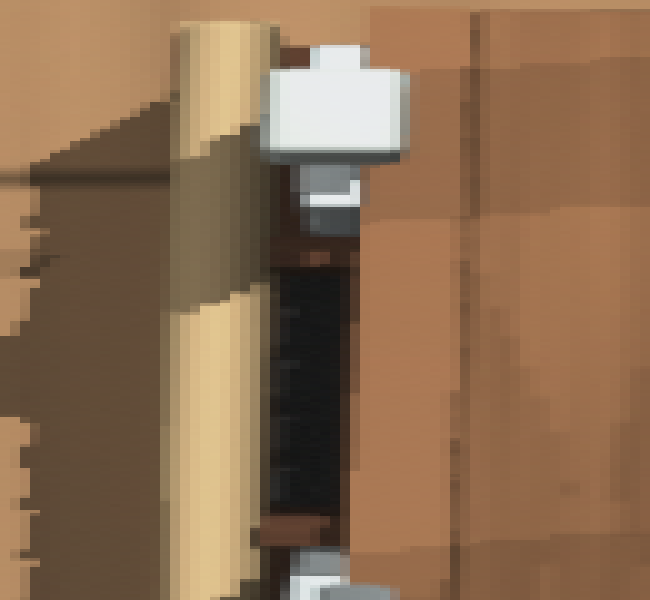

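```bash
python3 - <<'E'
from h import *
z=np.load('pics/w8.npz')
for row,l,r,b in ((120,296.2,305.9,315.6),(150,295.7,305.7,315),(180,295.4,305.5,314.7)):
    print(row,"lipL",wz(z,l,row,.072)[:2],"lipR",wz(z,r,row,.072)[:2],"board",wz(z,b,row,.085)[:2])
for zz in (.059,.075):print("bay ends",[wz(z,311,r,zz)[:2] for r in (104,187)])
# white tab top, left holder: crop rect cols 260-408 ->, rows 70-150
print("white tab",wz(z,280+334/10-.5,15+110/3,.142))
# held tab: top-face rect
u,v,P=redtab(z,(295,260,340,345))
print(u.min(),u.max(),v.min(),v.max(),np.percentile(P[:,2],[2,50,98]))
print("tab top expected z",z["pos"][2]-.0634+.092)
t=P[:,2]>np.percentile(P[:,2],95)-.004
print(P[t].min(0),P[t].max(0),(P[t].min(0)+P[t].max(0))/2,z["pos"])
E
```

```text
120 lipL [ 0.48236199 -0.19877446] lipR [ 0.49202121 -0.19889767] board [ 0.50159941 -0.19980659]
150 lipL [ 0.48160604 -0.22909307] lipR [ 0.49161913 -0.22920526] board [ 0.50087607 -0.22906003]
180 lipL [ 0.48095722 -0.25949527] lipR [ 0.49117043 -0.25959285] board [ 0.50043377 -0.25839177]
bay ends [array([ 0.49709588, -0.18127019]), array([ 0.49657566, -0.26829052])]
bay ends [array([ 0.49719993, -0.18299731]), array([ 0.49670117, -0.26642944])]
white tab [ 0.49937965 -0.14581926  0.142     ]Traceback (most recent call last):
  File "<stdin>", line 9, in <module>
  File "h.py", line 51, in redtab
    o,r=wray(z["pos"],z["rot"],a,b);q=wray(z["pos"],z["rot"],*[vision.camera_params("wrist")[k] for k in("cx","cy")])[1]
                                      ~~~~^^^^^^^^^^^^^^^^^^^^^^^^^^^^^^^^^^^^^^^^^^^^^^^^^^^^^^^^^^^^^^^^^^^^^^^^^^^
  File "h.py", line 31, in wray
    c=vision.camera_params("wrist");f=240/np.tan(np.radians(c["fov_y"]/2));M=np.array(c["mount"])
ValueError: time passes only in moves, steps and waits
```

```bash
python3 -c "
from h import *
to([.4965,-.2247,.17],[180,0,89.1])"
```

```text
t=11.63 pos [ 0.4996 -0.294   0.2677] rpy [ 1.798e+02 -4.000e-02  8.975e+01] F [ 0.2 -0.4 -1.5] w 0.0115 | d(tool mm) [69.2 -3.7 97.8] rotvec(deg) [ 0.2  -0.04  0.65]
```

Call:
{"api": "step_arm", "payload": {
  "steps": [
    {"x": 0.022, "y": -0.001, "z": 0.01, "ax": 0.2, "ay": 0, "az": 0.6, "claw": 0.004},
    {"x": 0.022, "y": -0.001, "z": 0.02, "ax": 0, "ay": 0, "az": 0, "claw": 0.004},
    {"x": 0.02, "y": -0.001, "z": 0.025, "ax": 0, "ay": 0, "az": 0, "claw": 0.004},
    {"x": 0.003, "y": 0, "z": 0.02, "ax": 0, "ay": 0, "az": 0, "claw": 0.004},
    {"x": 0, "y": 0, "z": 0.01, "ax": 0, "ay": 0, "az": 0, "claw": 0.004}
  ],
  "grip_force": 45
}}

```text
time_s: 12.05
ee_pos: [0.4998, -0.2174, 0.1837]
eef_rot: [3.136, 0.002, 1.562]
force: [0.0, -0.2, -0.5]
grip_width: 0.0117
```

```bash
python3 -c "
from h import *
to([.4965,-.2247,.16],[180,0,89.1])"
```

```text
t=12.05 pos [ 0.4998 -0.2174  0.1837] rpy [1.7965e+02 1.0000e-01 8.9480e+01] F [ 0.  -0.2 -0.5] w 0.0117 | d(tool mm) [-7.3 -3.4 23.6] rotvec(deg) [0.35 0.1  0.38]
```

Call:
{"api": "step_arm", "payload": {
  "steps": [
    {"x": -0.006, "y": -0.003, "z": 0.01, "ax": 0.35, "ay": 0.1, "az": 0.4, "claw": 0.004},
    {"x": 0, "y": 0, "z": 0.01, "ax": 0, "ay": 0, "az": 0, "claw": 0.004},
    {"x": 0, "y": 0, "z": 0, "ax": 0, "ay": 0, "az": 0, "claw": 0.004},
    {"x": 0, "y": 0, "z": 0, "ax": 0, "ay": 0, "az": 0, "claw": 0.004}
  ],
  "grip_force": 45
}}

```text
time_s: 12.38
ee_pos: [0.4972, -0.2218, 0.1621]
eef_rot: [-3.14, -0.001, 1.558]
force: [0.4, -0.3, -0.3]
grip_width: 0.0119
```

```bash
python3 -c "
from h import *
to([.4965,-.2247,.16],[180,0,89.1])
z=shot('w9')
p,d=vision.camera('side');cv2.imwrite('pics/s9.png',cv2.resize(p[230:370,290:440],None,fx=4,fy=4,interpolation=cv2.INTER_CUBIC)[:,:,::-1])
cv2.imwrite('pics/w9c.png',cv2.resize(z['p'][150:330,240:400],None,fx=3.3,fy=3.3,interpolation=cv2.INTER_CUBIC)[:,:,::-1])
"
```

```text
t=12.38 pos [ 0.4972 -0.2218  0.1621] rpy [-1.7992e+02 -4.0000e-02  8.9240e+01] F [ 0.4 -0.3 -0.3] w 0.0119 | d(tool mm) [-2.9 -0.6  2.1] rotvec(deg) [-0.08 -0.04  0.14]
```

View pics/w9c.png

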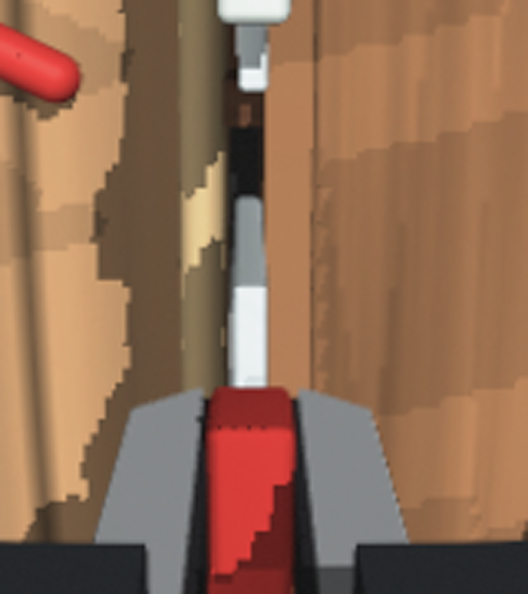

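View pics/s9.png

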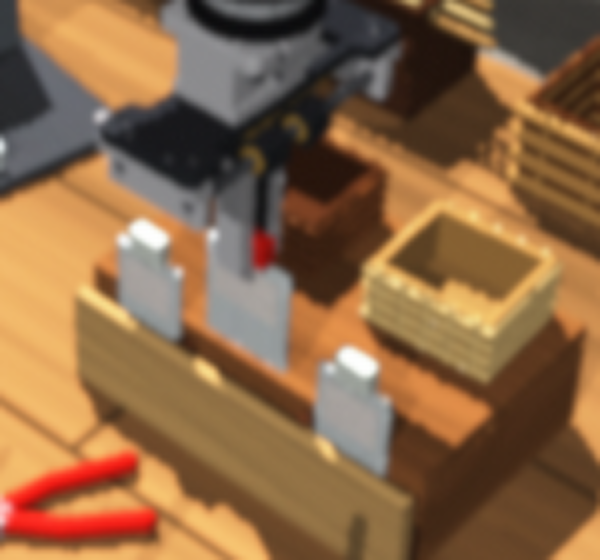

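Call:
{"api": "step_arm", "payload": {
  "steps": [
    {"x": -0.0025, "y": -0.0006, "z": 0.006, "ax": 0, "ay": 0, "az": 0.1, "claw": 0.004},
    {"x": 0, "y": 0, "z": 0.006, "ax": 0, "ay": 0, "az": 0, "claw": 0.004},
    {"x": 0, "y": 0, "z": 0.004, "ax": 0, "ay": 0, "az": 0, "claw": 0.004},
    {"x": 0, "y": 0, "z": 0.003, "ax": 0, "ay": 0, "az": 0, "claw": 0.004}
  ],
  "grip_force": 50
}}

```text
time_s: 12.82
ee_pos: [0.4973, -0.2258, 0.1439]
eef_rot: [3.139, 0.001, 1.554]
force: [-0.6, -0.0, -0.9]
grip_width: 0.0117
```

```bash
python3 -c "
from h import *
to([.4965,-.2247,.1144],[180,0,89.1])"
```

```text
t=12.82 pos [ 0.4973 -0.2258  0.1439] rpy [1.7986e+02 7.0000e-02 8.9050e+01] F [-0.6 -0.  -0.9] w 0.0117 | d(tool mm) [ 1.1 -0.9 29.5] rotvec(deg) [ 0.14  0.07 -0.05]
```

Call:
{"api": "step_arm", "payload": {
  "steps": [
    {"x": 0.001, "y": -0.001, "z": 0.002, "ax": 0.1, "ay": 0, "az": 0, "claw": 0.004},
    {"x": 0, "y": 0, "z": 0.003, "ax": 0, "ay": 0, "az": 0, "claw": 0.004},
    {"x": 0, "y": 0, "z": 0.003, "ax": 0, "ay": 0, "az": 0, "claw": 0.004},
    {"x": 0, "y": 0, "z": 0.003, "ax": 0, "ay": 0, "az": 0, "claw": 0.004}
  ],
  "grip_force": 50
}}

```text
time_s: 13.15
ee_pos: [0.4961, -0.2247, 0.1315]
eef_rot: [3.141, 0.001, 1.554]
force: [0.6, 0.6, -1.2]
grip_width: 0.0115
```

```bash
python3 -c "
from h import *
to([.4965,-.2247,.1144],[180,0,89.1])"
```

```text
t=13.15 pos [ 0.4961 -0.2247  0.1315] rpy [1.7998e+02 6.0000e-02 8.9040e+01] F [ 0.6  0.6 -1.2] w 0.0115 | d(tool mm) [ 0.   0.4 17.1] rotvec(deg) [ 0.01  0.06 -0.06]
```

Foot is 7 mm below the lip with no contact force. Continuing down onto the pad.

Call:
{"api": "step_arm", "payload": {
  "steps": [
    {"x": 0, "y": 0, "z": 0.003, "ax": 0, "ay": 0, "az": 0, "claw": 0.004},
    {"x": 0, "y": 0, "z": 0.003, "ax": 0, "ay": 0, "az": 0, "claw": 0.004},
    {"x": 0, "y": 0, "z": 0.003, "ax": 0, "ay": 0, "az": 0, "claw": 0.004}
  ],
  "grip_force": 60
}}

```text
time_s: 13.4
ee_pos: [0.4962, -0.2247, 0.1217]
eef_rot: [3.141, 0.001, 1.554]
force: [-1.0, -0.9, 2.7]
grip_width: 0.0121
```

Call:
{"api": "step_arm", "payload": {
  "steps": [
    {"x": 0, "y": 0, "z": 0.003, "ax": 0, "ay": 0, "az": 0, "claw": 0.004},
    {"x": 0, "y": 0, "z": 0.002, "ax": 0, "ay": 0, "az": 0, "claw": 0.004}
  ],
  "grip_force": 60
}}

```text
time_s: 13.57
ee_pos: [0.4964, -0.2248, 0.1165]
eef_rot: [3.141, 0.002, 1.554]
force: [-1.1, 0.1, 3.9]
grip_width: 0.0115
```

```bash
python3 -c "
from h import *
to([.4965,-.2247,.1144],[180,0,89.1])"
```

```text
t=13.57 pos [ 0.4964 -0.2248  0.1165] rpy [1.7995e+02 9.0000e-02 8.9050e+01] F [-1.1  0.1  3.9] w 0.0115 | d(tool mm) [0.2 0.1 2.1] rotvec(deg) [ 0.05  0.09 -0.05]
```

Call:
{"api": "step_arm", "payload": {
  "steps": [
    {"x": 0, "y": 0, "z": 0.002, "ax": 0, "ay": 0, "az": 0, "claw": 0.004},
    {"x": 0, "y": 0, "z": 0.0015, "ax": 0, "ay": 0, "az": 0, "claw": 0.004}
  ],
  "grip_force": 60
}}

```text
time_s: 13.73
ee_pos: [0.4969, -0.2251, 0.1142]
eef_rot: [3.139, 0.002, 1.554]
force: [-6.1, 2.4, 24.7]
grip_width: 0.0115
```

```bash
python3 -c "
from h import *
to([.4965,-.2247,.1144],[180,0,89.1])"
```

```text
t=13.73 pos [ 0.4969 -0.2251  0.1142] rpy [1.7985e+02 1.4000e-01 8.9050e+01] F [-6.1  2.4 24.7] w 0.0115 | d(tool mm) [ 0.4 -0.4 -0.2] rotvec(deg) [ 0.15  0.14 -0.05]
```

Call:
{"api": "step_arm", "payload": {
  "steps": [
    {"x": 0, "y": 0, "z": 0.001, "ax": 0, "ay": 0, "az": 0, "claw": 0.004},
    {"x": 0, "y": 0, "z": 0.001, "ax": 0, "ay": 0, "az": 0, "claw": 0.004}
  ],
  "grip_force": 60
}}

```text
time_s: 13.9
ee_pos: [0.4969, -0.2252, 0.1143]
eef_rot: [3.138, 0.003, 1.554]
force: [-6.6, 2.6, 13.5]
grip_width: 0.0114
```

```bash
python3 -c "
from h import *
to([.4965,-.2247,.1144],[180,0,89.1])
z=shot('w10')
for i in range(4):
    p,d=vision.camera('side'); to([.4965,-.2247,.1144],[180,0,89.1])
cv2.imwrite('pics/s10.png',cv2.resize(p[150:370,220:440],None,fx=2.7,fy=2.7,interpolation=cv2.INTER_CUBIC)[:,:,::-1])
cv2.imwrite('pics/w10c.png',cv2.resize(z['p'][150:330,240:400],None,fx=3.3,fy=3.3,interpolation=cv2.INTER_CUBIC)[:,:,::-1])
"
```

```text
t=13.90 pos [ 0.4969 -0.2252  0.1143] rpy [1.7982e+02 1.6000e-01 8.9050e+01] F [-6.6  2.6 13.5] w 0.0114 | d(tool mm) [ 0.5 -0.4 -0.1] rotvec(deg) [ 0.18  0.16 -0.05]
t=14.00 pos [ 0.4969 -0.2251  0.1143] rpy [1.7982e+02 1.6000e-01 8.9050e+01] F [-5.5  3.7 14.1] w 0.0114 | d(tool mm) [ 0.4 -0.4 -0.1] rotvec(deg) [ 0.18  0.16 -0.05]
t=14.05 pos [ 0.4969 -0.2251  0.1143] rpy [1.7982e+02 1.6000e-01 8.9050e+01] F [-5.4  2.8 14.6] w 0.0115 | d(tool mm) [ 0.4 -0.4 -0.1] rotvec(deg) [ 0.18  0.16 -0.05]
t=14.10 pos [ 0.4969 -0.2252  0.1143] rpy [1.7982e+02 1.6000e-01 8.9050e+01] F [-7.   3.6 14.5] w 0.0114 | d(tool mm) [ 0.4 -0.4 -0.1] rotvec(deg) [ 0.18  0.16 -0.05]
t=14.15 pos [ 0.4969 -0.2251  0.1143] rpy [1.7982e+02 1.6000e-01 8.9060e+01] F [-6.4  4.  14.5] w 0.0112 | d(tool mm) [ 0.4 -0.4 -0.1] rotvec(deg) [ 0.18  0.16 -0.04]
```

View pics/s10.png

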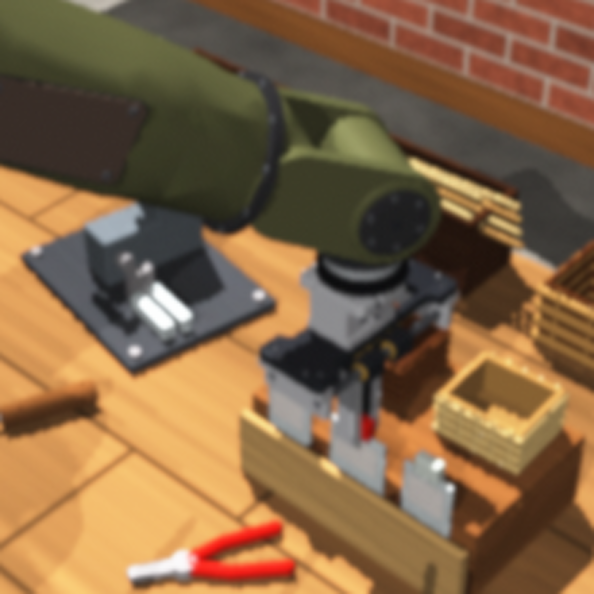

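View pics/w10c.png

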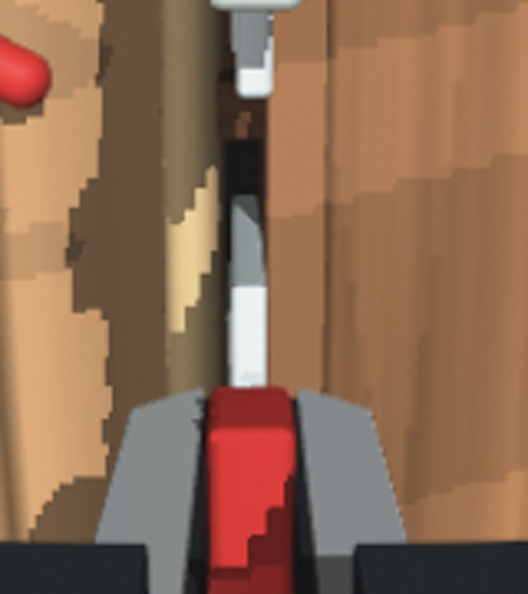

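```bash
python3 -c "
from h import *
print(ticket.hand_in())"
```

```text
the job is handed in; nothing more can be done
None
```

The job is handed in, after about 14 s on the clock. The holder is in the middle bay and the arm is still pressing it home.

- **Lever:** I gripped the handle and swung the lever down until the force rose to about 42 N. The spring alone gives about 9 N, and the side picture showed the arm almost level with the ram out, so I take that as the stop. I brought it back most of the way by hand and let it go. The last wrist pictures show the handle back at its rest position.
- **Grip slip:** The bar slipped in the pads and the gripper tilted up to 3.6° on the way back. The force there peaked at about 49 N, well under the 120 N wrist limit.
- **Holder:** I gripped the tab (12 mm opening) and lifted it out. I lined it up over the bay and lowered it with no contact until the pad. The pad started to push at a tool height of about 0.122 m. It stopped at 0.1143 m, which matches the full 8 mm of travel.
- **Last checks:** Over the last quarter second the pose stayed steady at about 14.5 N down, above the pad's roughly 6.5 N, with the grip set to 60 N. The holder stood upright in the channel between the white tabs and had not slipped in the grip.
- **Side force:** A side force of about 7 N remained, so the plate is probably leaning lightly on a channel wall.
- **Bystanders:** The pale basket and the pliers looked undisturbed in the last side picture. I made no separate check of the brown basket, the jar and the other things there.

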